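Feed the table grill with a push stick and start its blower

ROBOT

A 6-joint arm with a two-finger parallel gripper is mounted at the origin on the work surface. World frame = base frame: x ahead of the robot, y to its left, z up, the work surface at z = 0. Lengths are in mm, angles in degrees, forces in N, time in s.
With the tool pointing down it reaches from about 350 to 725 mm from the base axis. Payload 6 kg.
Tool frame: the origin (TCP) lies on the centre line of the jaws, within the pads' length; the fingertips stand 14 mm ahead of it and the grasp point (between the pads) lies 5 mm behind it; z points along the fingers, y is the line along which they close (so a half turn about z gives the same grasp; the last joint's range is limited). The gripper opens to 85 mm and grips with 20 to 120 N. Pads are 22 mm wide; open, the fingers measure 114 mm over their backs; the gripper's body (76 mm by 85 mm) begins 54 mm behind the grasp point. The pads swing forward as they close: fully open they stand 13 mm farther back than shut.
Start: joints at [93.661, 2.303, 4.859, 0, -92.561, -19.12], TCP at [159.897, 578.278, 223.561] pointing down, gripper open.
Joint ranges: [-146.85, 146.85], [-73.84, 115.35], [-62.03, 85.46], [-188.31, 113.3], [-161.28, -10.13], [-171.36, 171.36]. Speed limits (degrees/s): [147.25, 147.25, 172.46, 180, 180, 180].

INTERFACE

Orientations are given as a 3x3 rotation matrix whose columns are the frame's x, y, z axes.
In Python, from cell import manip, eyes gives the robot as it stands.
- The arm moves only by the tool move_arm, never from a script. Its argument "commands" is one flat list of numbers, 7 for each row, row after row: the finger opening in m, from 0 to 0.0854, then the shift along the tool's x, y, z in m, then the turn, a rotation vector about the tool's x, y, z in rad. A call has exactly 8 rows; each row shifts and turns the commanded pose from where the row before left it, along the tool's axes as they then stand; what a row does not reach is not made up. A row lasts 1/8 s, in which the tool goes at most 62.5 mm and 10.7 degrees, less where a joint would pass 70% of its speed; a pose out of reach is approached as far as the arm can. A call with a gripper value outside its range is refused whole. The fingers move at their own pace and stop on an object; the grip force is fixed at half the most. Time passes only in rows, so rows that do not move let the fingers close, or fill a call up. It gives the time, the measured TCP pose, the force, the opening and the grip force at its end, in the units of the state.
- manip.sense(): the state, without advancing time (a new reading comes with each control period).
- eyes.camera(name): name is "side" or "top" or "wrist"; returns a dict with "image" (420x560x3 uint8, blue, green, red), "K" (3x3 intrinsics, pixels), "R" (3x3) and "t" (3): a world point X has camera coordinates R X + t. Camera axes: x right, y down, z forward; pixel columns grow to the right and rows downward; lengths in mm; the calibration is good to about 2 mm. The wrist camera is an equidistant fisheye: a pixel r from the principal point sees the ray r / f radians off the axis. A picture is of the moment at which its call begins. There is no depth.
- manip.finish_job(): hands the job in; it is judged then, once.
The state is a dict: "t": time; "joint_pos": joint angles; "dq": joint speeds; "joint_efforts": joint torques, N m; "position": TCP position; "tool_rot": TCP orientation; "wrist_force": force on the tool from outside, world axes, zero at the start; "wrist_torque": the same for the moment, N m; "gripper_width": finger opening in mm; "gripper_force": force on a finger pad.
Only numpy, scipy, OpenCV 4.12 (cv2) and the standard library are available. Lean on these libraries where they do the work, as an engineer would, in place of code of your own. Each camera call takes 0.05 s, during which the arm holds its last target. There are 200 camera calls.

TASK

Draw the wooden push stick out of the pocket in the toolbox by its tip end, lay it down on the shelf, and take it again nearer its T handle so that the long end is free. With the stick and never with the fingers, press the firewood block against the guide rail where it lies, then feed it along, kept against the rail, through the port of the grill until it is fully home against the stop. Draw the stick back out of the grill and lay it on the shelf, lift the cover of the blower switch, flip the toggle right over, and shut the cover again, leaving the cup and the other utensils where they are.

Things in the scene. Friction and masses are not known exactly. Their poses are not given: they have to be found in the camera images.
- toolbox: Grey steel toolbox with lever locks, fixed, 170 mm wide (x), 300 long (y), 150 high (its handle to 190). Origin: table level, at the foot of the middle of the end face with the pocket. +y points straight out of the pocket; the box runs 300 mm to -y.
- pocket (a point): Middle of the pocket's mouth (22 mm above the table, axes as the toolbox's): opening at table level 100 mm wide, 44 high, 95 deep. The push stick starts in it, lying on the table, T handle inside, its tip end out by about 120 mm.
- stick: Loose push stick of pale wood, 120 g, 200 mm long, 26 thick, lying flat. Origin: mid-length, on its underside; x runs from the T handle (-100) to the tip (+100). T bar: x -100 to -78, 80 wide (y +-40), too wide for the port. Shaft: x -78 to +55, 22 wide (y +-11). Tip notched: prong x +55 to +100, y +3 to +11; pushing face at x=+55, y -11 to +3. Centre of mass near x=-32 mm.
- stick_notch (a point): Inner corner of the stick's notch, x=+55, y=+3, z=+13 mm in the stick's frame. The block's rear corner on the side away from the rail goes in it: the prong presses the block's free long side towards the rail while the face pushes its rear end.
- stick_tip (a point): End of the push stick's prong: x=+100, y=+7, z=+13 mm in the stick's frame; axes as the stick's.
- grill: Fixed dark steel table grill, 100 mm high, wire grate on top, with an aluminium guide rail leading in. Origin: table level, foot of the rail's guiding face, in the plane of the port. +y is the feed direction; the guiding face is the plane x=0 (rail x 0 to +14, 30 high, from y=-270 mm to the stop); the block slides on the table on its -x (robot's) side. Housing: x -88 to +51, y 0 to +191 mm.
- port (a point): Centre of the port mouth, at x=-35, y=0, z=+28 mm of the grill: opening x -70 to 0, 56 mm high. The channel inside stays 70 mm wide as far as the stop.
- stop (a point): Point on the brick stop face inside, at x=-25, y=+125, z=+21 mm of the grill. The block is home when its front end meets it: block centre at y=+80 mm of the grill, rear end 35 mm inside the port, where the stick's free end reaches but a hand does not.
- block: Loose dark hardwood firewood block, 50 mm wide (x), 90 long (y), 42 high, 100 to 210 g; origin: centre of its underside. Starts 15 to 30 mm off the rail, turned up to 0.15 rad, its centre 150 to 210 mm before the port. Against the rail its centre is at x=-25 mm of the grill.
- switchbox: Fixed grey blower switch box, base 110 (x) x 100 (y) x 25 mm high; origin under its centre. A toggle stands on it under a hinged grey cover, hinge along y on its +x edge.
- cover_hinge (a point): Point on the cover's hinge axis, fixed on the switch box at x=+52, y=0, z=+26 mm; axes as the switch box's, the hinge axis is its y.
- cover_tab (a point): Centre of the pull tab on the cover's free front edge: 12 (x) x 20 (y) mm, its top 107 mm above the table and 29 above the cover's top when shut. Shut, the point lies 98 mm to -x of and 68 mm above the hinge; it moves with the cover. Pinched across y, the tab can turn between the fingers as the cover swings.
- cover (a joint): Cover angle, rad: 0 shut, 1.6 fully open (swung up and over to +x). Friction hinge (0.16 N m, about 2 N at the tab): stays where left. Cover: box without floor, 106 x 96 x 52 mm, 120 g. A hand pointing straight down over the toggle clears the cover from about 1.4 rad.
- toggle_tip (a point): Tip of the black toggle: rod 14 mm thick, 45 mm long, pivot at x=-20, y=0, z=+20 mm of the switch box; at the start it leans 0.45 rad to the box's +y side, tip 61 mm above the table.
- toggle (a joint): Toggle angle, rad: 0 off (leaning to +y), 0.9 on (leaning to -y as far as it goes). It stays where left; light friction, about 1 N at the tip.
- cup: White espresso cup, 62 mm wide, 56 high, loose; origin under its centre. Leave alone.
- scoop: Grey plastic scoop, 170 mm, loose. Leave alone.
- brush: Basting brush, 190 mm, loose. Leave alone.
- fork: Short stainless grill fork, 180 mm, loose. Leave alone.
- jar: Spice jar, 60 mm wide, 85 high, loose. Leave alone.
Things that resemble listed ones, but are neither listed nor needed, are in the scene too. Of the things that look like the stick, the smaller one is meant.

How it is judged:
By the outcome, as a careful person would: the job done as asked, in the order asked, and still so for the second after the job is handed in, with the robot touching nothing.
It also fails if it takes over 72 s, if anything falls off the work surface, if the arm or the gripper's body presses on something with over 40 N, if the wrist force passes 120 N, or if a joint passes its speed limit or range.

## Working session

There is one attempt and no reset: what is moved stays moved. The work goes in short steps, Python scripts to look and compute and a tool call to move; the robot and the scene stay as the last step left them, time stands still between calls to the robot, and variables do not carry over. Pictures are saved under pics/ and viewed, at most 10 in all, crops included, and the job is handed in when it is done.

Besides the shell and the picture viewer there is one more tool, called after "Call:" as name(argument=value, ...), one argument or row to a line, values as JSON. move_arm: Moves the arm, as the interface text tells. Its arguments: {"type":"object","properties":{"commands":{"type":"array"}},"required":["commands"]}

```bash
mkdir -p pics; ls; cat > h.py <<'E'
import numpy as np, cv2
from cell import manip, eyes
E
python3 - <<'E'
from h import *
import pickle
d={}
for n in ["side","top","wrist"]:
    c=eyes.camera(n); d[n]=c; cv2.imwrite(f"pics/{n}0.png",c["image"]); print(n,c["K"].tolist(),np.round(c["R"],4).tolist(),np.round(c["t"],1).tolist())
pickle.dump(d,open("cams0.pkl","wb"))
cv2.imwrite("pics/ts0.png",cv2.resize(d["top"]["image"],(800,600),interpolation=cv2.INTER_CUBIC))
cv2.imwrite("pics/ss0.png",cv2.resize(d["side"]["image"],(800,600),interpolation=cv2.INTER_CUBIC))
print(manip.sense())
E
```

```text
pics
side [[412.4391300501238, 0.0, 279.4310947365956], [0.0, 412.4391300501238, 209.5494357383632], [0.0, 0.0, 1.0]] [[0.986, -0.166, -0.0155], [-0.1084, -0.5675, -0.8162], [0.1267, 0.8064, -0.5776]] [-461.2, 122.5, 1049.2]
top [[535.3008476455049, 0.0, 281.9767028111685], [0.0, 535.3008476455049, 207.6705376417967], [0.0, 0.0, 1.0]] [[0.0148, -0.9996, 0.0224], [-0.9901, -0.0178, -0.1393], [0.1396, -0.0201, -0.99]] [-12.2, 476.2, 1298.5]
wrist [[325.19226210127806, 0.0, 277.45292465767903], [0.0, 325.19226210127806, 212.005861072842], [0.0, 0.0, 1.0]] [[-0.2661, -0.964, -0.0009], [-0.9222, 0.2543, 0.2915], [-0.2808, 0.0784, -0.9566]] [599.6, -37.3, 377.4]
{'t': 0.15, 'joint_pos': array([ 9.36637337e+01,  2.33277052e+00,  4.81717705e+00, -1.73298886e-02,
       -9.25644004e+01, -1.91193866e+01]), 'dq': array([-0.07068542, -0.18064542,  0.16934423,  0.05498445,  0.05246019,
       -0.01387457]), 'joint_efforts': array([-2.74973441e-03, -3.68618953e+01,  3.47689176e+01,  6.93632439e+00,
       -4.41252196e-03, -1.60204351e-06]), 'position': array([159.78113691, 578.05811049, 222.81138213]), 'tool_rot': array([[ 9.63840576e-01, -2.66479451e-01, -2.12327831e-04],
       [-2.66479481e-01, -9.63839557e-01, -1.41261200e-03],
       [ 1.71782109e-04,  1.41811378e-03, -9.99998980e-01]]), 'wrist_force': array([-0.28409869,  0.32867798, -0.34073201]), 'wrist_torque': array([ 0.0536988 , -0.03340315, -0.01837601]), 'gripper_force': 0.0, 'gripper_width': 85.04420843561708}
```

View pics/ts0.png

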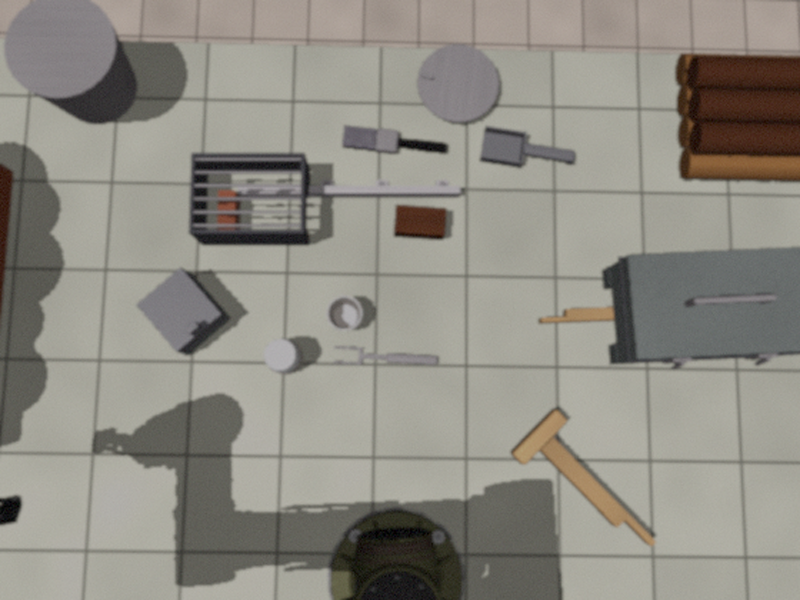

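View pics/ss0.png

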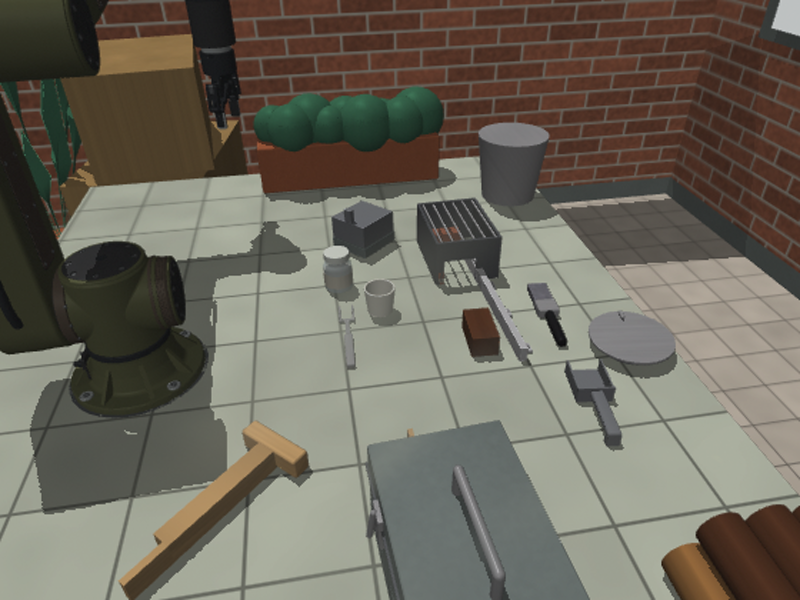

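Candidates for the stick, in the 800-px top view: the pale stick out of the pocket at (575,315), and the large T stick on the table at (580,475). The smaller one, in the pocket, is meant. The block is at (420,221), the rail runs (325..463,190), the grill is at (250,197), and the switch box is at (185,312) with its tab near (210,330).

```bash
cat >> h.py <<'E'
import pickle
from scipy.optimize import least_squares
def ray(c,p):
    K,R,t=np.array(c["K"]),np.array(c["R"]),np.array(c["t"])
    d=np.array([(p[0]-K[0,2])/K[0,0],(p[1]-K[1,2])/K[1,1]])
    if c.get("fish"):
        r=np.hypot(*d); v=np.array([*(d/max(r,1e-9)*np.sin(r)),np.cos(r)])
    else: v=np.array([*d,1.])
    return -R.T@t, R.T@v
def atz(c,p,z):
    o,v=ray(c,p); return o+v*(z-o[2])/v[2]
def tri(*cps):
    A=0;b=0;rs=[ray(c,p) for c,p in cps]
    for o,v in rs:
        v=v/np.linalg.norm(v);M=np.eye(3)-np.outer(v,v);A=A+M;b=b+M@o
    X=np.linalg.solve(A,b); return X,[np.linalg.norm(np.cross(X-o,v/np.linalg.norm(v))) for o,v in rs]
def proj(c,X):
    K,R,t=np.array(c["K"]),np.array(c["R"]),np.array(c["t"]);q=R@np.array(X,float)+t
    if c.get("fish"):
        r=np.hypot(q[0],q[1]);th=np.arctan2(r,q[2]);d=q[:2]/r*th
    else: d=q[:2]/q[2]
    return np.array([K[0,0]*d[0]+K[0,2],K[1,1]*d[1]+K[1,2]])
def snap(n):
    c=eyes.camera(n); c["fish"]=n=="wrist"; return c
def crop(c,x0,y0,w,h,s): return cv2.resize(c["image"][y0:y0+h,x0:x0+w],(int(w*s),int(h*s)),interpolation=cv2.INTER_CUBIC)
E
python3 - <<'E'
from h import *
d=pickle.load(open("cams0.pkl","rb"));T=d["top"];S=d["side"]
A=np.vstack([np.hstack([crop(T,360,185,100,75,4),crop(T,85,180,100,75,4)]),np.hstack([crop(S,215,130,100,75,4),crop(S,255,295,100,75,4)])])
cv2.imwrite("pics/A.png",A)
B=np.zeros((600,800,3),np.uint8);B[:340]=crop(T,130,95,200,85,4);B[340:600,:240]=crop(S,280,135,120,130,2);B[340:600,260:660]=crop(S,290,190,100,65,4)
cv2.imwrite("pics/B.png",B)
E
```

```text
(no output)
```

View pics/A.png

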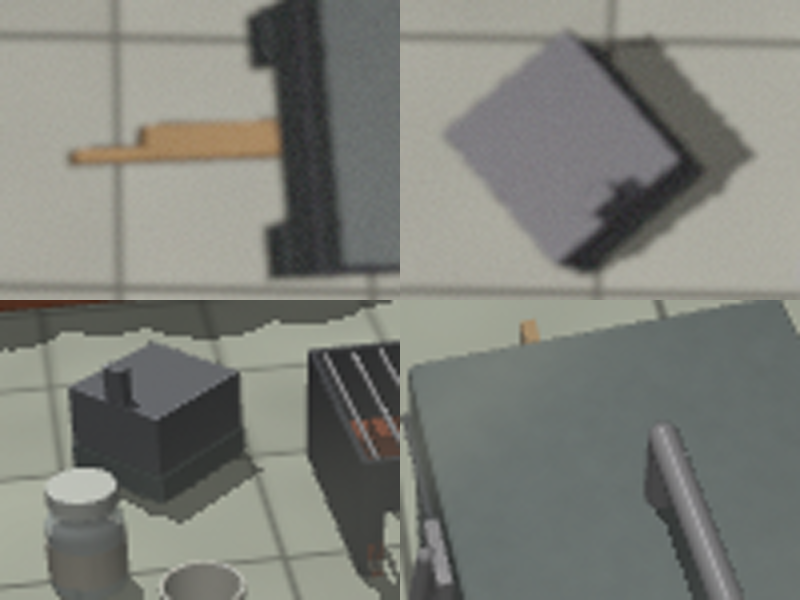

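View pics/B.png

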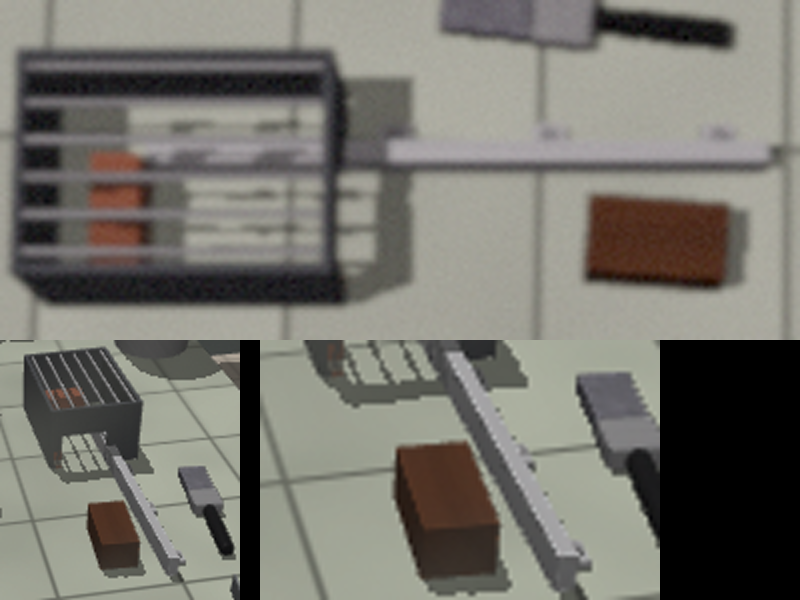

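Montage A: the stick's prong tip is at (70,157) with the step at (143,140) and its body entering the box at x≈280. The prong is on the robot's side. The cover's top corners are (565,30), (443,130), (560,262) and (682,155), with the tab at (625,188).
Montage B: the block's top is (588,197)–(728,205)–(724,280)–(588,275). The rail's near top edge runs from (390,163) to (770,163), and the port plane is at about x=335.

```bash
python3 - <<'E'
from h import *
np.set_printoptions(precision=1,suppress=True)
d=pickle.load(open("cams0.pkl","rb"));T=d["top"];S=d["side"]
print("campos",ray(T,(0,0))[0],ray(S,(0,0))[0])
a=lambda u,v,x0=360,y0=185:(x0+u/4,y0+v/4)
for nm,u,v in [("tip outer",70,163),("tip inner",70,151),("step out",140,128),("step in",143,150),("body up",275,122),("body low",278,157)]: print(nm,atz(T,a(u,v),26))
for nm,p in [("boxTL",(300,-5)),("latch1",(248,15)),("latch2",(270,275)),("topedge",(340,265))]: print(nm,atz(T,a(*p),150),atz(T,a(*p),0))
b=lambda u,v:(130+u/4,95+v/4)
for nm,u,v in [("bFL",588,197),("bFR",728,205),("bRR",726,279),("bRL",588,273)]: print(nm,atz(T,b(u,v),42))
for nm,u,v in [("rail near port",390,163),("rail end",770,163),("rail far end",772,145),("rail far",390,138)]: print(nm,atz(T,b(u,v),30))
for nm,u,v in [("grill corner top",20,268),("grill c2",335,268),("c3",332,52),("c4",20,52)]: print(nm,atz(T,b(u,v),100))
s=lambda u,v:(290+(u-260)/4,190+(v-340)/4)
for nm,t_,s_ in [("bFR",(588,197),(466,442)),("bFL",(588,273),(398,450)),("bRR",(728,205),(497,522)),("bRL",(726,279),(420,530)),("rail end",(770,163),(556,560))]: print("tri",nm,*tri((T,b(*t_)),(S,s(*s_))))
c=[(165,30),(43,130),(160,262),(282,155)]
P=np.array([atz(T,a(*q,85,180),78) for q in c]);print("cover",P,P.mean(0),[np.linalg.norm(P[i]-P[i-1]) for i in range(4)])
for i in (0,1): e=P[i]-P[i+2 if i==0 else 3];
n=P[0]+P[1]-P[2]-P[3];print("box xdir deg",np.degrees(np.arctan2(n[1],n[0])))
ss=lambda u,v:(215+u/4,130+(v-300)/4)
for nm,t_,s_ in [("cF",(165,30),(238,373)),("cL",(43,130),(152,342)),("cN",(160,262),(72,390)),("cR",(282,155),(162,418)),("tab",(225,187),(118,372))]: print("tri",nm,*tri((T,a(*t_,85,180)),(S,ss(*s_))))
print("tab z107",atz(T,a(225,187,85,180),107))
E
```

```text
campos [ 290.4   22.4 1352.1] [ 335.1 -853.2  698.8]
tip outer [ 436.1 -244.2   26. ]
tip inner [ 443.6 -244.2   26. ]
step out [ 458.9 -288.4   26. ]
step in [ 445.  -290.1   26. ]
body up [ 464.2 -373.7   26. ]
body low [ 442.1 -375.1   26. ]
boxTL [ 521.7 -352.9  150. ] [ 550.6 -399.7    0. ]
latch1 [ 509.5 -322.6  150. ] [ 536.9 -365.6    0. ]
latch2 [ 360.9 -331.8  150. ] [ 369.7 -376.     0. ]
topedge [ 367.2 -371.7  150. ] [ 376.8 -420.9    0. ]
bFL [635.9  10.6  42. ]
bFR [632.6 -77.5  42. ]
bRR [585.  -76.6  42. ]
bRL [587.1   9.8  42. ]
rail near port [658.6 136.4  30. ]
rail end [ 663.7 -105.    30. ]
rail far end [ 675.5 -106.2   30. ]
rail far [674.9 136.9  30. ]
grill corner top [570.3 347.9 100. ]
grill c2 [574.  161.2 100. ]
c3 [707.4 167.4 100. ]
c4 [703.2 354.9 100. ]
tri bFR [638.8  10.3  37.8] [np.float64(1.7288386205735007), np.float64(1.728838620573532)]
tri bFL [590.5   9.5  38.2] [np.float64(2.4501361388778657), np.float64(2.450136138877905)]
tri bRR [633.9 -77.8  39.3] [np.float64(0.6151727161342307), np.float64(0.6151727161341284)]
tri bRL [585.1 -76.7  39.6
[... 230 characters left out ...]
  78. ]
 [438.  297.7  78. ]] [443.5 368.8  78. ] [np.float64(104.47114699471149), np.float64(92.51030644383597), np.float64(106.81761836355683), np.float64(94.53731314739642)]
box xdir deg 44.109889438628855
tri cF [514.1 372.6  72.5] [np.float64(0.8657816437877582), np.float64(0.8657816437879576)]
tri cL [450.9 441.2  74.5] [np.float64(0.009243089826631802), np.float64(0.009243089826718709)]
tri cN [375.  367.7  73.2] [np.float64(1.577627292987793), np.float64(1.577627292987866)]
tri cR [440.3 297.8  77.4] [np.float64(2.2458231776024538), np.float64(2.2458231776024915)]
tri tab [413.7 323.1 108.4] [np.float64(1.4924288692384953), np.float64(1.4924288692385792)]
tab z107 [415.3 323.5 107. ]
```

```bash
cat >> h.py <<'E'
from scipy.spatial.transform import Rotation as Ro
def down(psi,R0=np.diag([1.,-1,-1])): return Ro.from_euler("z",psi,degrees=True).as_matrix()@R0
def plan(wps,start=None):
    """wps: (pos mm, psi deg or 3x3, width m, rows); prints 7-number rows"""
    s=manip.sense(); P,R=(np.array(s["position"]),np.array(s["tool_rot"])) if start is None else start
    n=0
    for p,ori,w,k in wps:
        Rt=down(ori) if np.isscalar(ori) else ori
        p=np.array(p,float); rv=Ro.from_matrix(R.T@Rt).as_rotvec(); R0,P0=R,P
        for i in range(1,k+1):
            P1=P0+(p-P0)*i/k; R1=R0@Ro.from_rotvec(rv*i/k).as_matrix()
            sh=R.T@(P1-P)/1000; tv=Ro.from_matrix(R.T@R1).as_rotvec()
            print(",".join(f"{v:g}" for v in np.round([w,*sh,*tv],4)+0.),end=",\n" if (n:=n+1)%8 else ",\n--\n"); P,R=P1,R1
E
python3 - <<'E'
from h import *
plan([((480,130,215),-60,.085,9),((449,-295,160),-87,.085,8)])
E
```

```text
0.085,0.0476,0.0385,0.0009,0.0001,-0.0001,0.0864,
0.085,0.0507,0.0343,0.0009,0.0001,-0.0001,0.0864,
0.085,0.0535,0.0298,0.0009,0.0001,-0.0001,0.0864,
0.085,0.0558,0.025,0.0009,0.0001,-0.0001,0.0864,
0.085,0.0578,0.0201,0.0009,0.0001,-0.0001,0.0864,
0.085,0.0593,0.0151,0.0009,0.0001,-0.0001,0.0864,
0.085,0.0604,0.0099,0.0009,0.0001,-0.0001,0.0864,
0.085,0.061,0.0046,0.0009,0.0001,-0.0001,0.0864,
--
0.085,0.0612,-0.0006,0.0009,0.0001,-0.0001,0.0864,
0.085,0.0441,0.0299,0.0069,0,0,0.0589,
0.085,0.0458,0.0273,0.0069,0,0,0.0589,
0.085,0.0473,0.0245,0.0069,0,0,0.0589,
0.085,0.0486,0.0217,0.0069,0,0,0.0589,
0.085,0.0498,0.0188,0.0069,0,0,0.0589,
0.085,0.0509,0.0158,0.0069,0,0,0.0589,
0.085,0.0517,0.0128,0.0069,0,0,0.0589,
--
0.085,0.0524,0.0097,0.0069,0,0,0.0589,
```

Call:
move_arm(
  commands=[0.085, 0.048, 0.038, 0.001, 0, 0, 0.086, 0.085, 0.051, 0.034, 0.001, 0, 0, 0.086, 0.085, 0.053, 0.03, 0.001, 0, 0, 0.086, 0.085, 0.056, 0.025, 0.001, 0, 0, 0.086, 0.085, 0.058, 0.02, 0.001, 0, 0, 0.086, 0.085, 0.059, 0.015, 0.001, 0, 0, 0.086, 0.085, 0.06, 0.01, 0.001, 0, 0, 0.086, 0.085, 0.061, 0.005, 0.001, 0, 0, 0.086],
)

```text
t: 1.15
position: [445.7, 179.2, 215.6]
tool_rot: [[0.573, -0.819, 0.0], [-0.819, -0.573, 0.0], [-0.0, -0.0, -1.0]]
wrist_force: [1.1, 0.1, 0.3]
gripper_width: 85.4
gripper_force: 0.0
```

Call:
move_arm(
  commands=[0.085, 0.061, -0.001, 0.001, 0, 0, 0.086, 0.085, 0.044, 0.03, 0.007, 0, 0, 0.059, 0.085, 0.046, 0.027, 0.007, 0, 0, 0.059, 0.085, 0.047, 0.025, 0.007, 0, 0, 0.059, 0.085, 0.049, 0.022, 0.007, 0, 0, 0.059, 0.085, 0.05, 0.019, 0.007, 0, 0, 0.059, 0.085, 0.051, 0.016, 0.007, 0, 0, 0.059, 0.085, 0.052, 0.013, 0.007, 0, 0, 0.059],
)

```text
t: 2.15
position: [453.6, -243.1, 165.4]
tool_rot: [[0.112, -0.994, 0.0], [-0.994, -0.112, 0.0], [-0.0, -0.0, -1.0]]
wrist_force: [1.3, 0.6, 0.8]
gripper_width: 85.3
gripper_force: 0.0
```

Call:
move_arm(
  commands=[0.085, 0.052, 0.01, 0.007, 0, 0, 0.059, 0.085, 0, 0, 0, 0, 0, 0, 0.085, 0, 0, 0, 0, 0, 0, 0.085, 0, 0, 0, 0, 0, 0, 0.085, 0, 0, 0, 0, 0, 0, 0.085, 0, 0, 0, 0, 0, 0, 0.085, 0, 0, 0, 0, 0, 0, 0.085, 0, 0, 0, 0, 0, 0],
)

```text
t: 3.15
position: [450.1, -294.1, 158.7]
tool_rot: [[0.055, -0.998, 0.0], [-0.998, -0.055, -0.0], [0.0, -0.0, -1.0]]
wrist_force: [0.5, 0.1, -0.4]
gripper_width: 85.0
gripper_force: 0.0
```

```bash
python3 - <<'E'
from h import *
c=snap("wrist"); pickle.dump(c,open("w1.pkl","wb")); s=manip.sense(); print(s["position"],s["tool_rot"],s["joint_pos"],s["t"])
cv2.imwrite("pics/w1.png",cv2.resize(c["image"],(800,600),interpolation=cv2.INTER_CUBIC))
print(c["R"],c["t"],ray(c,(280,210))[0])
E
```

```text
[ 450.08824717 -294.19974547  158.64437879] [[ 5.50351134e-02 -9.98484419e-01  1.77484103e-05]
 [-9.98484415e-01 -5.50351148e-02 -9.70740768e-05]
 [ 9.79037390e-05 -1.23790282e-05 -9.99999995e-01]] [-1.17323440e+01 -7.12832880e+00 -1.10365582e+01  5.25118255e-03
 -8.60896440e+01  1.48868597e+01] 3.2
[[-0.9984505  -0.05563776 -0.00102266]
 [-0.05348128  0.95434983  0.29386419]
 [-0.01537397  0.29346354 -0.95584664]] [432.85215644 285.72073846 410.00576729] [ 453.76557838 -368.91635603  308.38219964]
```

View pics/w1.png

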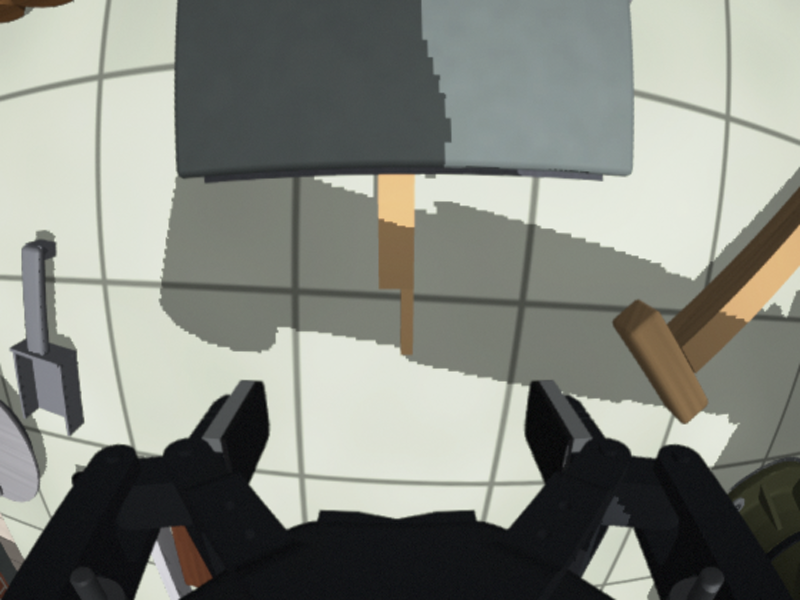

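The wrist view shows the prong end at (407,354), the step at (379,288)–(402,288), and the shaft running x 378–414 up to the box edge at (396,175). The box edge is above the mouth.

```bash
python3 - <<'E'
from h import *
np.set_printoptions(precision=1,suppress=True)
c=pickle.load(open("w1.pkl","rb"))
d=pickle.load(open("cams0.pkl","rb"));T=d["top"]
for nm,u,v in [("tipL",402,354),("tipR",412,354),("stepL",379,289),("stepin",402,289),("bL",378,178),("bR",414,178),("edge",300,176)]: print(nm,atz(c,(u*.7,v*.7),26))
for nm,u,v in [("lid",185,175),("lid",625,172),("lip",210,180),("lip",600,180)]: print(nm,atz(c,(u*.7,v*.7),150),atz(c,(u*.7,v*.7),44),atz(c,(u*.7,v*.7),0))
print(tri((c,(402*.7,354*.7)),(T,(360+70/4,185+151/4))),tri((c,(379*.7,289*.7)),(T,(360+141/4,185+129/4))))
E
```

```text
tipL [ 443.5 -247.1   26. ]
tipR [ 436.9 -247.5   26. ]
stepL [ 460.7 -290.7   26. ]
stepin [ 446.2 -291.5   26. ]
bL [ 464.6 -360.    26. ]
bR [ 443.  -361.2   26. ]
edge [ 512.3 -359.6   26. ]
lid [ 530.1 -364.2  150. ] [ 581.2 -361.1   44. ] [ 602.4 -359.8    0. ]
lid [ 370.7 -374.8  150. ] [ 315.1 -378.8   44. ] [ 292.  -380.4    0. ]
lip [ 519.9 -362.2  150. ] [ 564.2 -357.8   44. ] [ 582.6 -355.9    0. ]
lip [ 380.7 -370.5  150. ] [ 331.9 -371.5   44. ] [ 311.6 -372.     0. ]
(array([ 443.7, -245.2,   21.7]), [np.float64(0.3742943534542254), np.float64(0.3742943534540672)]) (array([ 459.8, -289.8,   22. ]), [np.float64(1.0093994483968918), np.float64(1.009399448396804)])
```

Call:
move_arm(
  commands=[0.085, 0.01, 0, 0.035, 0, 0, 0, 0.085, 0, 0, 0.035, 0, 0, 0, 0.085, 0, 0, 0.035, 0, 0, 0, 0.085, 0, 0, 0.035, 0, 0, 0, 0.015, 0, 0, 0, 0, 0, 0, 0.015, 0, 0, 0, 0, 0, 0, 0.015, 0, 0, 0, 0, 0, 0, 0.015, 0, 0, 0, 0, 0, 0],
)

```text
t: 4.2
position: [451.3, -304.5, 20.0]
tool_rot: [[0.055, -0.998, 0.002], [-0.998, -0.055, -0.001], [0.001, -0.002, -1.0]]
wrist_force: [0.1, 0.6, -0.8]
gripper_width: 15.4
gripper_force: 0.0
```

Call:
move_arm(
  commands=[0.015, 0, 0, 0, 0, 0, 0, 0.015, 0, 0, 0, 0, 0, 0, 0.015, 0, 0, -0.003, 0, 0, 0, 0.015, -0.008, 0, 0, 0, 0, 0, 0.015, -0.012, 0, 0, 0, 0, 0, 0.015, -0.015, 0, 0, 0, 0, 0, 0.015, -0.015, 0, 0, 0, 0, 0, 0.015, -0.015, 0, 0, 0, 0, 0],
)

```text
t: 5.2
position: [447.0, -238.1, 21.7]
tool_rot: [[0.055, -0.998, 0.0], [-0.998, -0.055, -0.0], [0.0, -0.0, -1.0]]
wrist_force: [0.2, 1.0, 0.7]
gripper_width: 15.0
gripper_force: 0.0
```

```bash
python3 - <<'E'
from h import *
c=snap("wrist"); t=snap("top"); s_=snap("side"); pickle.dump((c,t,s_),open("w2.pkl","wb"))
A=np.vstack([np.hstack([crop(c,140,60,280,210,400/280),crop(t,340,185,100,75,4)]),np.hstack([crop(s_,235,215,160,120,2.5),crop(c,230,120,100,75,4)])])
cv2.imwrite("pics/m2.png",A); s=manip.sense(); print(s["position"],s["gripper_width"],s["wrist_force"])
E
```

```text
[ 447.25792559 -238.45222334   21.87980114] 15.285287525388462 [ 0.25157283 -0.54585923  0.33450401]
```

View pics/m2.png

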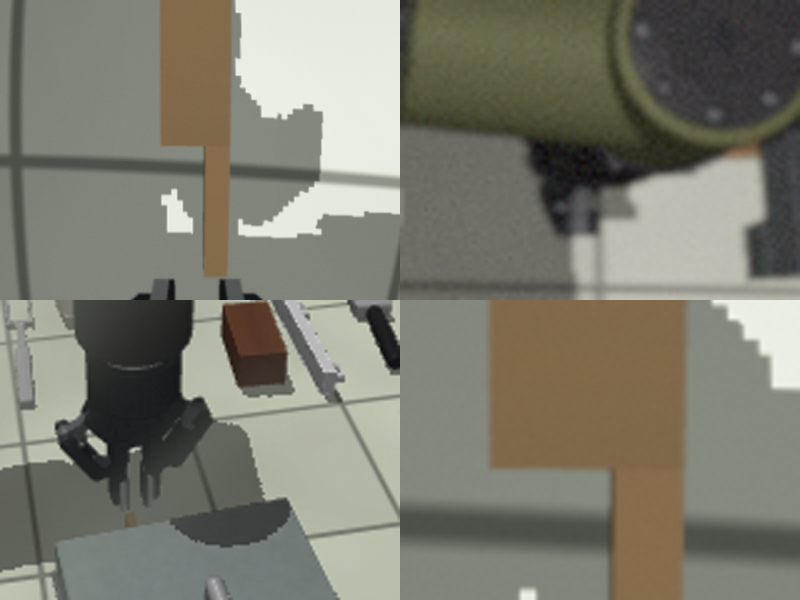

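```bash
python3 - <<'E'
from h import *
np.set_printoptions(precision=1,suppress=True)
c,t,s_=pickle.load(open("w2.pkl","rb"))
f=lambda u,v:(140+u*.7,60+v*.7)
for nm,u,v in [("tipL",204,276),("tipR",228,276),("step",161,145),("stepin",204,145),("bR",231,60)]: print(nm,atz(c,f(u,v),26),atz(c,f(u,v),13))
P=np.array([447.3,-238.5,21.9])
for off in [(0,7.5,14),(0,-7.5,14),(11,7.5,14),(11,-7.5,14),(11,-7.5,3),(11,7.5,3)]:
    X=P+manip.sense()["tool_rot"]@np.array(off); q=proj(c,X); print(off,X,((q-[140,60])/.7), (proj(s_,X)-[235,215])*2.5+[0,300])
E
```

```text
tipL [ 444.5 -247.3   26. ] [ 444.  -241.5   13. ]
tipR [ 436.3 -247.7   26. ] [ 435.  -241.9   13. ]
step [ 460.8 -291.4   26. ] [ 461.7 -289.5   13. ]
stepin [ 447.3 -292.1   26. ] [ 447.  -290.2   13. ]
bR [ 440.5 -319.4   26. ] [ 439.6 -319.9   13. ]
(0, 7.5, 14) [ 439.8 -238.9    7.9] [214.2 277. ] [124.7 518.1]
(0, -7.5, 14) [ 454.8 -238.1    7.9] [175.3 277. ] [141.3 515. ]
(11, 7.5, 14) [ 440.4 -249.9    7.9] [214.6 250.5] [127.7 527.4]
(11, -7.5, 14) [ 455.4 -249.1    7.9] [174.8 250.5] [144.3 524.3]
(11, -7.5, 3) [ 455.4 -249.1   18.9] [173.5 261.7] [144.4 515.6]
(11, 7.5, 3) [ 440.4 -249.9   18.9] [215.7 261.7] [127.6 518.7]
```

The stick hasn't moved, so the fingers closed above it. The tips stand higher than I assumed, so I'll measure their offset by touching the table gently next to the tip.

Call:
move_arm(
  commands=[0.022, -0.012, 0, 0, 0, 0, 0, 0.022, -0.012, 0, 0, 0, 0, 0, 0.022, 0, 0, 0.003, 0, 0, 0, 0.022, 0, 0, 0.002, 0, 0, 0, 0.022, 0, 0, 0.001, 0, 0, 0, 0.022, 0, 0, 0.001, 0, 0, 0, 0.022, 0, 0, 0, 0, 0, 0, 0.022, 0, 0, 0, 0, 0, 0],
)

```text
t: 6.35
position: [445.7, -215.5, 14.7]
tool_rot: [[0.055, -0.998, 0.0], [-0.998, -0.055, -0.0], [0.0, -0.0, -1.0]]
wrist_force: [-0.1, -0.1, -0.2]
gripper_width: 21.8
gripper_force: 0.0
```

Call:
move_arm(
  commands=[0.022, 0, 0, 0.001, 0, 0, 0, 0.022, 0, 0, 0.001, 0, 0, 0, 0.022, 0, 0, 0.001, 0, 0, 0, 0.022, 0, 0, 0.0, 0, 0, 0, 0.022, 0, 0, 0.0, 0, 0, 0, 0.022, 0, 0, 0.0, 0, 0, 0, 0.022, 0, 0, 0, 0, 0, 0, 0.022, 0, 0, 0, 0, 0, 0],
)

```text
t: 7.35
position: [445.7, -215.4, 11.6]
tool_rot: [[0.055, -0.998, -0.0], [-0.998, -0.055, -0.0], [0.0, 0.0, -1.0]]
wrist_force: [0.4, 0.3, -0.1]
gripper_width: 21.8
gripper_force: 0.0
```

```bash
python3 - <<'E'
from h import *
np.set_printoptions(precision=2,suppress=True)
s=manip.sense(); print(s["position"],s["gripper_width"],s["wrist_force"])
t=snap("side"); w=snap("wrist"); pickle.dump((w,t),open("w3.pkl","wb"))
P=s["position"];R=s["tool_rot"]
A=np.vstack([np.hstack([crop(t,255,280,50,75,8)[:600],crop(w,230,180,100,150,4)])])
tp=[P+R@np.array([x,y,z]) for x in(-11,11) for y in (-11,11) for z in (0,14)]
for X in tp: print(np.round(X,1),"side",(proj(t,X)-[255,280])*8,"wrist",(proj(w,X)-[230,180])*4+[400,0])
cv2.imwrite("pics/m3.png",A)
E
```

```text
[ 445.71 -215.38   11.64] 21.794338561021753 [ 0.38  0.34 -0.13]
[ 456.1 -203.8   11.6] side [273.63  68.15] wrist [503.73 416.89]
[ 456.1 -203.8   -2.4] side [273.72 102.68] wrist [509.73 367.99]
[ 434.1 -205.    11.6] side [197.99  81.55] wrist [670.68 417.1 ]
[ 434.1 -205.    -2.4] side [198.73 116.11] wrist [665.23 368.16]
[ 457.3 -225.8   11.6] side [292.51 124.54] wrist [499.22 264.24]
[ 457.3 -225.8   -2.4] side [292.43 159.24] wrist [506.06 223.65]
[ 435.3 -227.    11.6] side [215.49 138.44] wrist [675.09 264.41]
[ 435.3 -227.    -2.4] side [216.09 173.15] wrist [668.85 223.8 ]
```

View pics/m3.png

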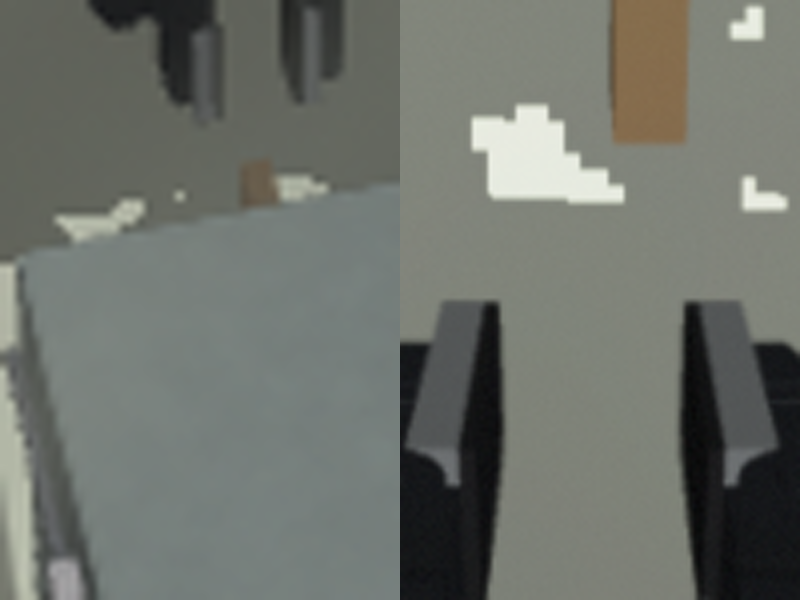

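The wrist and side views agree that the pad tips are still about 17 mm above the table with the TCP reading 11.6, so the stated tip offset doesn't hold. I'll probe on down.

Call:
move_arm(
  commands=[0.022, 0, 0, 0.002, 0, 0, 0, 0.022, 0, 0, 0.002, 0, 0, 0, 0.022, 0, 0, 0.002, 0, 0, 0, 0.022, 0, 0, 0.002, 0, 0, 0, 0.022, 0, 0, 0.001, 0, 0, 0, 0.022, 0, 0, 0.001, 0, 0, 0, 0.022, 0, 0, 0, 0, 0, 0, 0.022, 0, 0, 0, 0, 0, 0],
)

```text
t: 8.45
position: [445.8, -215.4, 1.7]
tool_rot: [[0.055, -0.998, 0.0], [-0.998, -0.055, -0.0], [0.0, -0.0, -1.0]]
wrist_force: [1.2, -0.9, 0.2]
gripper_width: 22.0
gripper_force: 0.0
```

Call:
move_arm(
  commands=[0.022, 0, 0, 0.001, 0, 0, 0, 0.022, 0, 0, 0.001, 0, 0, 0, 0.022, 0, 0, 0.001, 0, 0, 0, 0.022, 0, 0, 0.001, 0, 0, 0, 0.022, 0, 0, 0, 0, 0, 0, 0.022, 0, 0, 0, 0, 0, 0, 0.022, 0, 0, 0, 0, 0, 0, 0.022, 0, 0, 0, 0, 0, 0],
)

```text
t: 9.45
position: [445.7, -215.4, -2.3]
tool_rot: [[0.055, -0.998, 0.0], [-0.998, -0.055, -0.0], [0.0, -0.0, -1.0]]
wrist_force: [-0.8, 0.3, 0.1]
gripper_width: 22.1
gripper_force: 0.0
```

Call:
move_arm(
  commands=[0.022, 0, 0, 0.001, 0, 0, 0, 0.022, 0, 0, 0.001, 0, 0, 0, 0.022, 0, 0, 0, 0, 0, 0, 0.022, 0, 0, 0, 0, 0, 0, 0.022, 0, 0, 0, 0, 0, 0, 0.022, 0, 0, 0, 0, 0, 0, 0.022, 0, 0, 0, 0, 0, 0, 0.022, 0, 0, 0, 0, 0, 0],
)

```text
t: 10.45
position: [445.7, -215.4, -4.4]
tool_rot: [[0.055, -0.998, 0.0], [-0.998, -0.055, -0.0], [0.0, -0.0, -1.0]]
wrist_force: [-0.2, -0.7, -0.4]
gripper_width: 22.1
gripper_force: 0.0
```

Call:
move_arm(
  commands=[0.022, 0, 0, 0.001, 0, 0, 0, 0.022, 0, 0, 0.001, 0, 0, 0, 0.022, 0, 0, 0, 0, 0, 0, 0.022, 0, 0, 0, 0, 0, 0, 0.022, 0, 0, 0, 0, 0, 0, 0.022, 0, 0, 0, 0, 0, 0, 0.022, 0, 0, 0, 0, 0, 0, 0.022, 0, 0, 0, 0, 0, 0],
)

```text
t: 11.45
position: [445.8, -215.4, -6.3]
tool_rot: [[0.055, -0.998, 0.0], [-0.998, -0.055, -0.0], [0.0, -0.0, -1.0]]
wrist_force: [-0.1, 0.1, -0.2]
gripper_width: 21.9
gripper_force: 0.0
```

Call:
move_arm(
  commands=[0.085, 0, 0, -0.001, 0, 0, 0, 0.085, 0, 0, -0.001, 0, 0, 0, 0.085, 0, 0, 0, 0, 0, 0, 0.085, 0.02, 0, 0, 0, 0, 0, 0.085, 0.03, 0, 0, 0, 0, 0, 0.085, 0.03, 0, 0, 0, 0, 0, 0.085, 0.009, 0, 0, 0, 0, 0, 0.015, 0, 0, 0, 0, 0, 0],
)

```text
t: 12.45
position: [450.4, -304.4, -4.6]
tool_rot: [[0.054, -0.999, -0.0], [-0.999, -0.054, 0.0], [-0.0, 0.0, -1.0]]
wrist_force: [0.4, -0.3, 0.5]
gripper_width: 69.3
gripper_force: 0.0
```

Call:
move_arm(
  commands=[0.015, 0, 0, 0, 0, 0, 0, 0.015, 0, 0, 0, 0, 0, 0, 0.015, 0, 0, 0, 0, 0, 0, 0.015, 0, 0, 0, 0, 0, 0, 0.015, 0, 0, -0.001, 0, 0, 0, 0.015, 0, 0, -0.001, 0, 0, 0, 0.015, -0.01, 0, 0, 0, 0, 0, 0.015, -0.01, 0, 0, 0, 0, 0],
)

```text
t: 13.45
position: [449.2, -283.5, -2.7]
tool_rot: [[0.055, -0.999, -0.0], [-0.999, -0.055, 0.0], [-0.0, 0.0, -1.0]]
wrist_force: [0.2, -1.0, -0.3]
gripper_width: 20.9
gripper_force: 59.7
```

Call:
move_arm(
  commands=[0.015, -0.018, 0, 0, 0, 0, 0, 0.015, -0.02, 0, 0, 0, 0, 0, 0.015, -0.02, 0, 0, 0, 0, 0, 0.015, -0.02, 0, 0, 0, 0, 0, 0.015, -0.02, 0, 0, 0, 0, 0, 0.015, -0.02, 0, 0, 0, 0, 0, 0.015, -0.02, 0, 0, 0, 0, 0, 0.015, -0.012, 0, 0, 0, 0, 0],
)

```text
t: 14.45
position: [441.2, -133.0, -2.3]
tool_rot: [[0.056, -0.998, 0.001], [-0.998, -0.056, 0.0], [-0.0, -0.001, -1.0]]
wrist_force: [-0.4, -0.1, -1.5]
gripper_width: 20.6
gripper_force: 59.7
```

Call:
move_arm(
  commands=[0.015, 0, 0, 0.002, 0, 0, 0, 0.015, 0, 0, 0, 0, 0, 0, 0.085, 0, 0, 0, 0, 0, 0, 0.085, 0, 0, 0, 0, 0, 0, 0.085, 0, 0, 0, 0, 0, 0, 0.085, 0, 0, 0, 0, 0, 0, 0.085, 0, 0, 0, 0, 0, 0, 0.085, 0, 0, 0, 0, 0, 0],
)

```text
t: 15.45
position: [441.3, -134.5, -4.4]
tool_rot: [[0.055, -0.998, -0.0], [-0.998, -0.055, -0.0], [0.0, 0.0, -1.0]]
wrist_force: [-0.2, -0.3, -0.7]
gripper_width: 85.0
gripper_force: 0.0
```

```bash
python3 - <<'E'
from h import *
s=manip.sense(); print(s["position"],s["gripper_width"],s["wrist_force"],s["t"])
t=snap("top"); w=snap("wrist"); pickle.dump((w,t),open("w4.pkl","wb"))
A=np.hstack([crop(w,180,0,200,420,600/420),crop(w,200,100,140,165,3.6)[:600],])
A=A[:,:800]; cv2.imwrite("pics/m4.png",A); print(A.shape)
E
```

```text
[ 441.27132587 -134.52459217   -4.37618253] 84.95888404859362 [-0.15537465 -0.32004997 -0.66435872] 15.45Traceback (most recent call last):
  File "<stdin>", line 4, in <module>
    return _nx.concatenate(arrs, 1, dtype=dtype, casting=casting)
           ~~~~~~~~~~~~~~~^^^^^^^^^^^^^^^^^^^^^^^^^^^^^^^^^^^^^^^
ValueError: all the input array dimensions except for the concatenation axis must match exactly, but along dimension 0, the array at index 0 has size 600 and the array at index 1 has size 594
```

```bash
python3 - <<'E'
from h import *
np.set_printoptions(precision=1,suppress=True)
w,t=pickle.load(open("w4.pkl","rb"))
im=w["image"].astype(int); b,g,r=im[...,0],im[...,1],im[...,2]
m=((r-b>35)&(r>90)&(r-g<70)&(r-g>10)).astype(np.uint8)
n,l,st,ce=cv2.connectedComponentsWithStats(m)
for i in range(1,n):
    if st[i,4]>200: print(st[i],ce[i])
i=l[210:260,270:290]; 
k=max((j for j in range(1,n)),key=lambda j:st[j,4]*(abs(ce[j][0]-280)<60))
for v in range(st[k,1],st[k,1]+st[k,3],8):
    u=np.where(l[v]==k)[0]
    if len(u): print(v,u.min(),u.max(),atz(w,(u.min(),v),26)[:2],atz(w,(u.max()+1,v),26)[:2])
E
```

```text
[  246     0   133   362 19954] [280.3 153.4]
[  0 355  29  50 890] [ 11.  376.6]
0 247 378 [ 458.6 -252.9] [ 409.5 -258.1]
8 247 371 [ 458.4 -249.6] [ 412.2 -254.2]
16 247 361 [ 458.2 -246.3] [ 416.  -250.1]
24 247 306 [ 458.  -243.1] [ 436.3 -244.3]
32 247 306 [ 457.8 -239.9] [ 436.1 -241.1]
40 247 306 [ 457.6 -236.8] [ 436. -238.]
48 247 306 [ 457.4 -233.7] [ 435.8 -234.9]
56 247 306 [ 457.2 -230.7] [ 435.6 -231.9]
64 247 306 [ 457.  -227.7] [ 435.5 -228.8]
72 247 307 [ 456.9 -224.7] [ 435.  -225.9]
80 247 306 [ 456.7 -221.7] [ 435.1 -222.9]
88 247 306 [ 456.6 -218.7] [ 435.  -219.9]
96 247 306 [ 456.4 -215.8] [ 434.8 -216.9]
104 247 306 [ 456.3 -212.8] [ 434.6 -214. ]
112 247 306 [ 456.1 -209.9] [ 434.4 -211.1]
120 247 306 [ 456.  -206.9] [ 434.2 -208.1]
128 247 306 [ 455.9 -204. ] [ 434.  -205.2]
136 247 306 [ 455.7 -201. ] [ 433.8 -202.2]
144 247 306 [ 455.6 -198.1] [ 433.6 -199.3]
152 248 306 [ 455.1 -195.1] [ 433.4 -196.3]
160 248 306 [ 455.  -192.1] [ 433.2 -193.3]
168 248 306 [ 454.9 -189.1] [ 433.  -190.3]
176 248 305 [ 454.8 -186.1] [ 433.1 -187.3]
184 248 305 [ 454.7 -18
[... 284 characters left out ...]

240 250 304 [ 453.2 -160.4] [ 431.5 -161.7]
248 250 304 [ 453.1 -157. ] [ 431.2 -158.2]
256 250 303 [ 453.1 -153.4] [ 431.3 -154.7]
264 251 303 [ 452.6 -149.9] [ 430.9 -151.1]
272 251 303 [ 452.5 -146.1] [ 430.6 -147.4]
280 251 302 [ 452.4 -142.3] [ 430.7 -143.6]
288 252 302 [ 451.9 -138.5] [ 430.4 -139.7]
296 252 302 [ 451.8 -134.4] [ 430.  -135.7]
304 252 301 [ 451.7 -130.3] [ 430.  -131.5]
312 253 301 [ 451.2 -126. ] [ 429.7 -127.2]
320 284 301 [ 437.3 -122.5] [ 429.3 -122.8]
328 284 301 [ 437.  -117.9] [ 428.8 -118.3]
336 284 300 [ 436.7 -113.2] [ 428.8 -113.5]
344 284 300 [ 436.4 -108.2] [ 428.4 -108.5]
352 284 299 [ 436.  -103.1] [ 428.4 -103.4]
360 284 291 [435.7 -97.7] [431.8 -97.8]
```

Call:
move_arm(
  commands=[0.085, 0.025, 0, 0, 0, 0, 0, 0.085, 0.03, 0, 0, 0, 0, 0, 0.085, 0.03, 0, 0, 0, 0, 0, 0.085, 0.0125, 0, 0, 0, 0, 0, 0.015, 0, 0, 0, 0, 0, 0, 0.015, 0, 0, 0, 0, 0, 0, 0.015, 0, 0, 0, 0, 0, 0, 0.015, 0, 0, 0, 0, 0, 0],
)

```text
t: 16.55
position: [447.1, -231.5, -3.8]
tool_rot: [[0.056, -0.998, 0.001], [-0.998, -0.056, -0.0], [0.0, -0.001, -1.0]]
wrist_force: [0.8, -0.2, -0.5]
gripper_width: 20.8
gripper_force: 60.5
```

Call:
move_arm(
  commands=[0.015, 0, 0, 0, 0, 0, 0, 0.015, 0, 0, -0.015, 0, 0, 0, 0.015, 0.005, -0.028, 0, 0, 0, 0, 0.015, 0, -0.036, 0, 0, 0, 0.01, 0.015, 0, -0.036, 0, 0, 0, 0.012, 0.015, 0, -0.036, 0, 0, 0, 0.012, 0.015, 0, 0, 0, 0, 0, 0, 0.015, 0, 0, 0.013, 0, 0, 0],
)

```text
t: 17.55
position: [583.2, -230.7, -1.5]
tool_rot: [[0.021, -1.0, 0.002], [-1.0, -0.021, -0.001], [0.001, -0.002, -1.0]]
wrist_force: [0.6, 1.0, -2.4]
gripper_width: 21.0
gripper_force: 60.5
```

```bash
python3 - <<'E'
from h import *
np.set_printoptions(precision=1,suppress=True)
s=manip.sense(); print(s["position"],s["tool_rot"][:2],s["gripper_width"],s["gripper_force"],s["wrist_force"],s["t"])
t=snap("top"); w=snap("wrist"); pickle.dump((w,t),open("w5.pkl","wb"))
cv2.imwrite("pics/m5.png",np.hstack([cv2.resize(w["image"],(480,360)),crop(t,230,115,160,180,2)]))
im=np.full((360,800,3),0,np.uint8);im[:]=np.hstack([cv2.resize(w["image"],(440,360)),crop(t,250,115,180,180,2)]);cv2.imwrite("pics/m5.png",im)
E
```

```text
[ 583.2 -230.7   -1.5] [[ 0. -1.  0.]
 [-1. -0. -0.]] 21.02765606296246 60.46697974205017 [ 0.6  1.  -2.4] 17.55
```

View pics/m5.png

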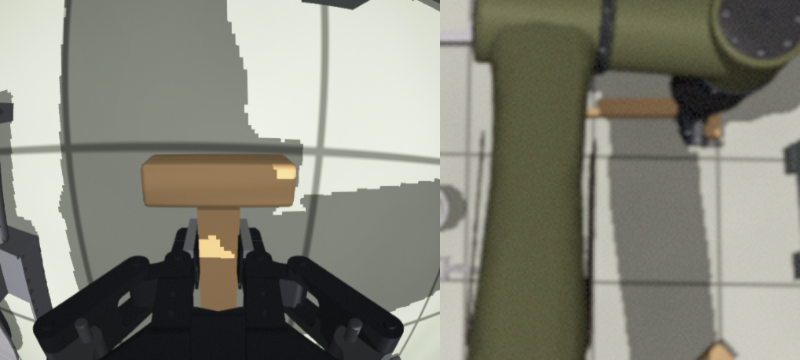

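The stick is held square near the T. The T bar shows at (220,185) in the wrist half and the free end points to +y. The block is hidden under the arm in the top view, so I'll press by measurement and force.

Call:
move_arm(
  commands=[0.015, -0.012, 0, 0.001, 0, 0, 0, 0.015, -0.015, 0, 0, 0, 0, 0, 0.015, -0.015, 0, 0, 0, 0, 0, 0.015, 0, 0, 0, 0, 0, 0, 0.015, 0, -0.005, 0, 0, 0, 0, 0.015, 0, -0.006, 0, 0, 0, 0, 0.015, 0, -0.006, 0, 0, 0, 0, 0.015, 0, -0.006, 0, 0, 0, 0],
)

```text
t: 18.65
position: [605.1, -188.3, -3.6]
tool_rot: [[0.021, -1.0, -0.001], [-1.0, -0.021, -0.0], [0.0, 0.001, -1.0]]
wrist_force: [-1.0, 0.0, -0.9]
gripper_width: 20.6
gripper_force: 60.5
```

Call:
move_arm(
  commands=[0.015, 0, -0.003, 0, 0, 0, 0, 0.015, 0, -0.002, 0, 0, 0, 0, 0.015, 0, -0.002, 0, 0, 0, 0, 0.015, 0, -0.002, 0, 0, 0, 0, 0.015, 0, -0.001, 0, 0, 0, 0, 0.015, 0, 0, 0, 0, 0, 0, 0.015, 0, 0, 0, 0, 0, 0, 0.015, 0, 0, 0, 0, 0, 0],
)

```text
t: 19.65
position: [614.9, -187.8, -3.3]
tool_rot: [[0.021, -1.0, 0.0], [-1.0, -0.021, -0.0], [0.0, -0.0, -1.0]]
wrist_force: [0.1, 0.3, -1.7]
gripper_width: 20.6
gripper_force: 60.5
```

```bash
python3 - <<'E'
from h import *
np.set_printoptions(precision=2,suppress=True)
s=manip.sense(); print(s["position"],s["tool_rot"][:2],s["wrist_force"],s["wrist_torque"],s["t"])
t=snap("side"); pickle.dump(t,open("s6.pkl","wb"))
im=t["image"].astype(int);b,g,r=im[...,0],im[...,1],im[...,2]
m=((r-b>25)&(r<130)&(g<75)).astype(np.uint8); m[:150]=0
n,l,st,ce=cv2.connectedComponentsWithStats(m)
print([(st[i].tolist(),ce[i].round(1)) for i in range(1,n) if st[i,4]>60])
S=pickle.load(open("cams0.pkl","rb"))["side"]
for cx,cy,tag in [(610.5,-33.5,"start"),(636.5,-33.5,"atrail")]:
    q=[proj(t,(cx+dx,cy+dy,z)) for dx in(-25,25) for dy in (-45,45) for z in (0,42)]; print(tag,np.min(q,0),np.max(q,0))
E
```

```text
[ 614.93 -187.82   -3.28] [[ 0.02 -1.    0.  ]
 [-1.   -0.02 -0.  ]] [ 0.08  0.35 -1.69] [0.02 0.03 0.03] 19.65
[([0, 151, 19, 10, 149], array([  8.4, 155.9])), ([19, 150, 17, 9, 91], array([ 26.6, 154.2])), ([511, 150, 16, 10, 86], array([520.3, 152.9])), ([543, 150, 17, 20, 184], array([551.7, 159.1])), ([526, 152, 27, 26, 273], array([539.1, 164.6])), ([551, 170, 9, 15, 84], array([556. , 177.1])), ([12, 184, 17, 14, 83], array([ 19.9, 189.9])), ([330, 215, 14, 19, 160], array([337.4, 221.6])), ([87, 317, 106, 103, 1423], array([138.8, 369.9])), ([207, 318, 9, 16, 76], array([210.9, 325.2])), ([488, 353, 72, 67, 3625], array([530.2, 386. ])), ([487, 380, 28, 40, 160], array([500.2, 400. ])), ([463, 391, 19, 29, 151], array([471.5, 405.7]))]
start [321.02 214.28] [349.8  249.84]
atrail [330.21 213.23] [359.69 248.62]
```

Call:
move_arm(
  commands=[0.015, 0, -0.001, 0, 0, 0, 0, 0.015, 0, -0.001, 0, 0, 0, 0, 0.015, 0, -0.0005, 0, 0, 0, 0, 0.015, 0, -0.0005, 0, 0, 0, 0, 0.015, 0, 0, 0, 0, 0, 0, 0.015, 0, 0, 0, 0, 0, 0, 0.015, 0, 0, 0, 0, 0, 0, 0.015, 0, 0, 0, 0, 0, 0],
)

```text
t: 20.7
position: [617.9, -187.8, -3.3]
tool_rot: [[0.021, -1.0, 0.0], [-1.0, -0.021, -0.0], [0.0, -0.0, -1.0]]
wrist_force: [-0.6, 0.0, -1.7]
gripper_width: 20.7
gripper_force: 60.5
```

```bash
python3 - <<'E'
from h import *
np.set_printoptions(precision=2,suppress=True)
s=manip.sense(); print(s["position"],s["wrist_force"],s["wrist_torque"])
t=snap("side"); w=snap("wrist"); pickle.dump((t,w),open("s7.pkl","wb"))
cv2.imwrite("pics/m7.png",np.hstack([crop(t,290,180,100,150,4),crop(w,0,0,560,420,400/560)[:300].repeat(2,0)]) )
E
```

```text
[ 617.9  -187.78   -3.33] [-0.56  0.04 -1.72] [-0.08  0.19  0.08]
```

Call:
move_arm(
  commands=[0.015, 0, -0.0005, 0, 0, 0, 0, 0.015, 0, -0.0005, 0, 0, 0, 0, 0.015, 0, 0, 0, 0, 0, 0, 0.015, 0, 0, 0, 0, 0, 0, 0.015, 0, 0, 0, 0, 0, 0, 0.015, 0, 0, 0, 0, 0, 0, 0.015, 0, 0, 0, 0, 0, 0, 0.015, 0, 0, 0, 0, 0, 0],
)

```text
t: 21.8
position: [618.9, -187.8, -3.4]
tool_rot: [[0.021, -1.0, 0.0], [-1.0, -0.021, -0.0], [0.0, -0.0, -1.0]]
wrist_force: [-1.1, 0.4, -1.0]
gripper_width: 21.0
gripper_force: 60.5
```

Call:
move_arm(
  commands=[0.015, 0, -0.0005, 0, 0, 0, 0, 0.015, 0, -0.0005, 0, 0, 0, 0, 0.015, 0, 0, 0, 0, 0, 0, 0.015, 0, 0, 0, 0, 0, 0, 0.015, 0, 0, 0, 0, 0, 0, 0.015, 0, 0, 0, 0, 0, 0, 0.015, 0, 0, 0, 0, 0, 0, 0.015, 0, 0, 0, 0, 0, 0],
)

```text
t: 22.8
position: [619.8, -187.6, -3.5]
tool_rot: [[0.021, -1.0, -0.0], [-1.0, -0.021, 0.0], [-0.0, 0.0, -1.0]]
wrist_force: [-4.0, 1.5, -0.9]
gripper_width: 21.3
gripper_force: 60.6
```

Call:
move_arm(
  commands=[0.015, -0.003, 0, 0, 0, 0, 0, 0.015, -0.004, 0, 0, 0, 0, 0, 0.015, -0.006, 0, 0, 0, 0, 0, 0.015, -0.008, 0, 0, 0, 0, 0, 0.015, -0.008, 0, 0, 0, 0, 0, 0.015, -0.008, 0, 0, 0, 0, 0, 0.015, -0.008, 0, 0, 0, 0, 0, 0.015, -0.005, 0, 0, 0, 0, 0],
)

```text
t: 23.8
position: [618.9, -137.2, -3.2]
tool_rot: [[0.021, -1.0, 0.0], [-1.0, -0.021, -0.0], [0.0, -0.0, -1.0]]
wrist_force: [-0.3, -1.4, -0.6]
gripper_width: 21.1
gripper_force: 60.6
```

Call:
move_arm(
  commands=[0.015, -0.006, -0.0005, 0, 0, 0, 0, 0.015, -0.008, -0.0005, 0, 0, 0, 0, 0.015, -0.009, 0, 0, 0, 0, 0, 0.015, -0.009, 0, 0, 0, 0, 0, 0.015, -0.009, 0, 0, 0, 0, 0, 0.015, -0.009, 0, 0, 0, 0, 0, 0.015, -0.008, 0, 0, 0, 0, 0, 0.015, -0.005, 0, 0, 0, 0, 0],
)

```text
t: 24.8
position: [618.4, -74.2, -3.4]
tool_rot: [[0.021, -1.0, -0.0], [-1.0, -0.021, -0.0], [0.0, 0.0, -1.0]]
wrist_force: [-1.9, -3.3, 1.2]
gripper_width: 21.2
gripper_force: 60.7
```

Call:
move_arm(
  commands=[0.015, -0.006, -0.0003, 0, 0, 0, 0, 0.015, -0.008, -0.0002, 0, 0, 0, 0, 0.015, -0.008, 0, 0, 0, 0, 0, 0.015, -0.008, 0, 0, 0, 0, 0, 0.015, -0.008, 0, 0, 0, 0, 0, 0.015, -0.008, 0, 0, 0, 0, 0, 0.015, -0.008, 0, 0, 0, 0, 0, 0.015, -0.005, 0, 0, 0, 0, 0],
)

```text
t: 25.8
position: [617.4, -15.6, -3.5]
tool_rot: [[0.021, -1.0, -0.001], [-1.0, -0.021, -0.001], [0.0, 0.001, -1.0]]
wrist_force: [-2.7, -3.9, 0.3]
gripper_width: 20.9
gripper_force: 60.8
```

Call:
move_arm(
  commands=[0.015, -0.006, 0, 0, 0, 0, 0, 0.015, -0.008, 0, 0, 0, 0, 0, 0.015, -0.008, 0, 0, 0, 0, 0, 0.015, -0.008, 0, 0, 0, 0, 0, 0.015, -0.008, 0, 0, 0, 0, 0, 0.015, -0.008, 0, 0, 0, 0, 0, 0.015, -0.008, 0, 0, 0, 0, 0, 0.015, -0.006, 0, 0, 0, 0, 0],
)

```text
t: 26.8
position: [616.1, 44.4, -3.5]
tool_rot: [[0.021, -1.0, -0.001], [-1.0, -0.021, -0.0], [0.0, 0.001, -1.0]]
wrist_force: [-4.1, -4.7, 2.0]
gripper_width: 20.8
gripper_force: 60.8
```

Call:
move_arm(
  commands=[0.015, -0.006, -0.0003, 0, 0, 0, 0, 0.015, -0.006, 0, 0, 0, 0, 0, 0.015, -0.006, 0, 0, 0, 0, 0, 0.015, -0.006, 0, 0, 0, 0, 0, 0.015, -0.005, 0, 0, 0, 0, 0, 0.015, -0.004, 0, 0, 0, 0, 0, 0.015, -0.002, 0, 0, 0, 0, 0, 0.015, 0, 0, 0, 0, 0, 0],
)

```text
t: 27.8
position: [615.5, 79.3, -3.6]
tool_rot: [[0.021, -1.0, -0.001], [-1.0, -0.021, -0.0], [0.0, 0.001, -1.0]]
wrist_force: [-3.7, -4.1, 1.3]
gripper_width: 21.1
gripper_force: 60.9
```

Call:
move_arm(
  commands=[0.015, -0.002, 0, 0, 0, 0, 0, 0.015, -0.002, 0, 0, 0, 0, 0, 0.015, -0.002, 0, 0, 0, 0, 0, 0.015, -0.001, 0, 0, 0, 0, 0, 0.015, -0.001, 0, 0, 0, 0, 0, 0.015, -0.001, 0, 0, 0, 0, 0, 0.015, -0.001, 0, 0, 0, 0, 0, 0.015, 0, 0, 0, 0, 0, 0],
)

```text
t: 28.8
position: [615.3, 89.0, -3.6]
tool_rot: [[0.021, -1.0, -0.001], [-1.0, -0.021, -0.001], [0.001, 0.001, -1.0]]
wrist_force: [-3.9, -4.3, 1.9]
gripper_width: 20.9
gripper_force: 60.9
```

Call:
move_arm(
  commands=[0.015, -0.001, 0, 0, 0, 0, 0, 0.015, -0.0005, 0, 0, 0, 0, 0, 0.015, -0.0005, 0, 0, 0, 0, 0, 0.015, -0.0005, 0, 0, 0, 0, 0, 0.015, -0.0005, 0, 0, 0, 0, 0, 0.015, 0, 0, 0, 0, 0, 0, 0.015, 0, 0, 0, 0, 0, 0, 0.015, 0, 0, 0, 0, 0, 0],
)

```text
t: 29.8
position: [615.2, 91.3, -3.5]
tool_rot: [[0.021, -1.0, -0.002], [-1.0, -0.021, -0.002], [0.002, 0.002, -1.0]]
wrist_force: [-3.8, -6.5, 1.5]
gripper_width: 20.8
gripper_force: 60.9
```

Call:
move_arm(
  commands=[0.015, -0.0005, 0, 0, 0, 0, 0, 0.015, -0.0005, 0, 0, 0, 0, 0, 0.015, -0.0005, 0, 0, 0, 0, 0, 0.015, -0.0005, 0, 0, 0, 0, 0, 0.015, 0, 0, 0, 0, 0, 0, 0.015, 0, 0, 0, 0, 0, 0, 0.015, 0, 0, 0, 0, 0, 0, 0.015, 0, 0, 0, 0, 0, 0],
)

```text
t: 30.8
position: [615.0, 91.4, -3.4]
tool_rot: [[0.02, -1.0, -0.002], [-1.0, -0.02, -0.004], [0.004, 0.003, -1.0]]
wrist_force: [-3.1, -13.1, 2.2]
gripper_width: 21.3
gripper_force: 61.1
```

Force climbs at a fixed position (y=91.4), where the stop was expected, so the block is home. Now I'll ease off the rail side, draw the stick straight back and lay it down.

Call:
move_arm(
  commands=[0.015, 0.003, 0, 0, 0, 0, 0, 0.015, 0.001, 0.0025, 0, 0, 0, 0, 0.015, 0.012, 0.0005, 0, 0, 0, 0, 0.015, 0.02, 0, 0, 0, 0, 0, 0.015, 0.025, 0, 0, 0, 0, 0, 0.015, 0.025, 0, 0, 0, 0, 0, 0.015, 0.025, 0, 0, 0, 0, 0, 0.015, 0.025, 0, 0, 0, 0, 0],
)

```text
t: 31.8
position: [615.6, -43.8, -3.3]
tool_rot: [[0.02, -1.0, 0.0], [-1.0, -0.02, -0.0], [0.0, -0.0, -1.0]]
wrist_force: [0.6, -0.4, -0.2]
gripper_width: 20.8
gripper_force: 60.5
```

Call:
move_arm(
  commands=[0.015, 0.03, 0, 0, 0, 0, 0, 0.015, 0.03, 0, 0, 0, 0, 0, 0.015, 0.01, 0.02, 0, 0, 0, 0, 0.015, 0, 0.03, 0, 0, 0, 0, 0.015, 0, 0.01, 0, 0, 0, 0, 0.015, 0, 0, 0.001, 0, 0, 0, 0.085, 0, 0, 0, 0, 0, 0, 0.085, 0, 0, 0, 0, 0, 0],
)

```text
t: 32.8
position: [557.8, -113.0, -4.2]
tool_rot: [[0.021, -1.0, 0.0], [-1.0, -0.021, -0.0], [0.0, -0.0, -1.0]]
wrist_force: [-0.4, 0.4, 0.3]
gripper_width: 56.0
gripper_force: 0.0
```

```bash
python3 - <<'E'
from h import *
np.set_printoptions(precision=1,suppress=True)
s=manip.sense(); print(s["position"],s["tool_rot"][2],s["wrist_force"],s["gripper_width"],s["joint_pos"])
d=pickle.load(open("cams0.pkl","rb"));T=d["top"]
# switch box frame: centre from cover top mean, x dir
u=np.array([np.cos(np.radians(44.1)),np.sin(np.radians(44.1))])
C=np.array([443.5,368.8])+(-0)*u
print("tab top px ->", atz(T,(85+225/4,180+187/4),107)[:2])
# cover centre: shut cover tab 98 to -x of hinge at box x 52 => tab box x=-46
tab=atz(T,(85+225/4,180+187/4),107)[:2]
print("box origin from tab",tab+46*u,"hinge",tab+98*u,"toggle pivot",tab+26*u)
S=d["side"]
v=np.array([-u[1],u[0]])
for o in (C,C-np.array([0,0])):
  pass
for O in (tab+46*u,C+2*u,):
  for (bx,by,bz) in [(-52,6-6,107),(-40,0,107),(-52,-10,107),(-52,10,107),(-55,-50,0),(-55,50,0)]:
    X=np.array([*(O+bx*u+by*v),bz]); q=proj(S,X); p=proj(T,X); print((bx,by,bz),"sideA",((q-[215,130])*4+[0,300]),"topA",((p-[85,180])*4+[400,0]))
E
```

```text
[ 557.8 -113.    -4.2] [ 0. -0. -1.] [-0.4  0.4  0.3] 56.046509554903 [  8.8   3.  -18.6   0.  -68.4  -7.5]
tab top px -> [415.3 323.5]
box origin from tab [448.4 355.5] hinge [485.7 391.7] toggle pivot [434.  341.6]
(-52, 0, 107) sideA [117.1 375.7] topA [631.8 194.5]
(-40, 0, 107) sideA [126.9 370. ] topA [618.2 179.5]
(-52, -10, 107) sideA [126.8 379.1] topA [644.9 182.8]
(-52, 10, 107) sideA [107.4 372.4] topA [618.8 206.2]
(-55, -50, 0) sideA [170.5 512.6] topA [734.5 161.2]
(-55, 50, 0) sideA [ 77.4 476.7] topA [614.7 269.4]
(-52, 0, 107) sideA [110.9 367.8] topA [606.1 200. ]
(-40, 0, 107) sideA [120.7 362.2] topA [592.4 185. ]
(-52, -10, 107) sideA [120.6 371.1] topA [619.1 188.3]
(-52, 10, 107) sideA [101.4 364.6] topA [593.  211.7]
(-55, -50, 0) sideA [164.1 503.7] topA [710.9 166.2]
(-55, 50, 0) sideA [ 72.  468.4] topA [590.8 274.5]
```

```bash
python3 - <<'E'
from h import *
s=manip.sense(); P=s["position"]
plan([(P,-88.8,.085,1),(P+[0,0,50],-88.8,.085,1),(P+[0,0,180],-88.8,.085,3),((405,325,200),-135.9,.085,9)])
E
```

```text
0.085,0,0,0,-0.0005,-0.0003,0.0003,
0.085,0,0,-0.05,0,0,0,
0.085,0,0,-0.0433,0,0,0,
0.085,0,0,-0.0433,0,0,0,
0.085,0,0,-0.0433,0,0,0,
0.085,-0.049,0.016,-0.0027,0,0,0.0913,
0.085,-0.0474,0.0204,-0.0027,0,0,0.0913,
0.085,-0.0453,0.0246,-0.0027,0,0,0.0913,
--
0.085,-0.0429,0.0286,-0.0027,0,0,0.0913,
0.085,-0.0401,0.0324,-0.0027,0,0,0.0913,
0.085,-0.037,0.0359,-0.0027,0,0,0.0913,
0.085,-0.0335,0.0392,-0.0027,0,0,0.0913,
0.085,-0.0298,0.042,-0.0027,0,0,0.0913,
0.085,-0.0259,0.0446,-0.0027,0,0,0.0913,
```

Call:
move_arm(
  commands=[0.085, 0, 0, 0, 0, 0, 0, 0.085, 0, 0, -0.05, 0, 0, 0, 0.085, 0, 0, -0.043, 0, 0, 0, 0.085, 0, 0, -0.043, 0, 0, 0, 0.085, 0, 0, -0.043, 0, 0, 0, 0.085, -0.049, 0.016, -0.003, 0, 0, 0.091, 0.085, -0.047, 0.02, -0.003, 0, 0, 0.091, 0.085, -0.045, 0.025, -0.003, 0, 0, 0.091],
)

```text
t: 33.8
position: [505.5, 33.7, 183.9]
tool_rot: [[-0.253, -0.968, 0.0], [-0.968, 0.253, 0.0], [-0.0, -0.0, -1.0]]
wrist_force: [0.5, 1.0, 0.3]
gripper_width: 84.9
gripper_force: 0.0
```

Call:
move_arm(
  commands=[0.085, -0.043, 0.029, -0.003, 0, 0, 0.091, 0.085, -0.04, 0.032, -0.003, 0, 0, 0.091, 0.085, -0.037, 0.036, -0.003, 0, 0, 0.091, 0.085, -0.034, 0.039, -0.003, 0, 0, 0.091, 0.085, -0.03, 0.042, -0.003, 0, 0, 0.091, 0.085, -0.026, 0.045, -0.003, 0, 0, 0.091, 0.085, 0, 0, 0, 0, 0, 0, 0.085, 0, 0, 0, 0, 0, 0],
)

```text
t: 34.8
position: [403.8, 325.1, 201.5]
tool_rot: [[-0.715, -0.699, -0.0], [-0.699, 0.715, -0.001], [0.0, -0.0, -1.0]]
wrist_force: [1.0, 0.2, -0.5]
gripper_width: 85.2
gripper_force: 0.0
```

```bash
python3 - <<'E'
from h import *
np.set_printoptions(precision=2,suppress=True)
s=manip.sense(); print(s["position"],s["tool_rot"],s["joint_pos"],s["t"])
w=snap("wrist");t=snap("top");sd=snap("side");pickle.dump((w,t,sd),open("w8.pkl","wb"))
im=np.zeros((600,800,3),np.uint8)
im[:,:500]=crop(w,180,30,200,240,2.5)
im[:300,500:]=crop(t,130,105,100,100,3)
im[300:,500:]=crop(sd,270,125,120,120,2.5)
cv2.imwrite("pics/m8.png",im)
E
```

```text
[403.8  325.08 201.53] [[-0.72 -0.7  -0.  ]
 [-0.7   0.72 -0.  ]
 [ 0.   -0.   -1.  ]] [  61.12  -10.3    -9.4     0.01  -90.92 -106.78] 34.8
```

View pics/m8.png

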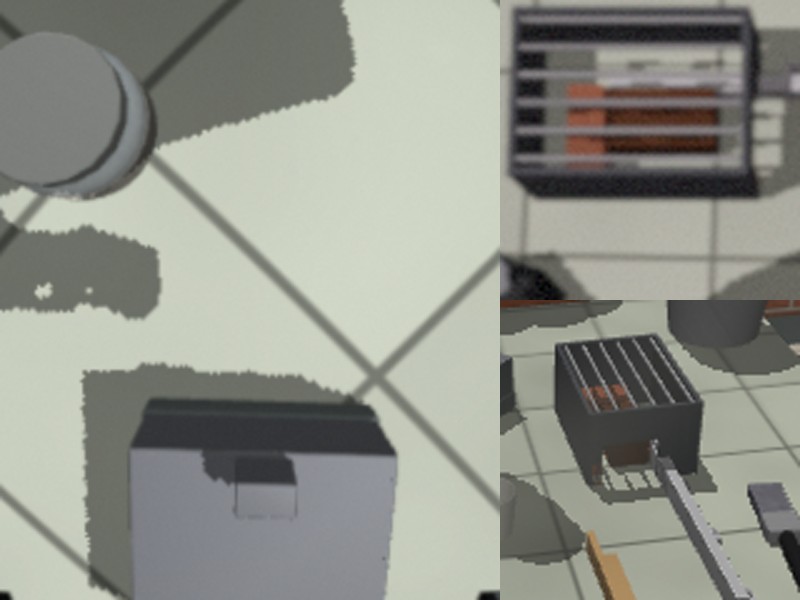

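Montage 8: the block lies home against the brick and the rail (top crop, (660,120)). In the wrist crop the tab's top face spans (235–297, 485–517) and the cover's front top edge runs (132,448)–(396,455).

```bash
python3 - <<'E'
from h import *
np.set_printoptions(precision=1,suppress=True)
w,t,sd=pickle.load(open("w8.pkl","rb"))
d=pickle.load(open("cams0.pkl","rb"));T=d["top"]
f=lambda u,v:(180+u/2.5,30+v/2.5)
print("tab corners",[atz(w,f(*q),107)[:2] for q in [(235,485),(297,485),(297,517),(235,517)]],atz(w,f(266,501),107))
a,b=atz(w,f(132,448),78),atz(w,f(396,455),78);print("front edge",a,b,np.linalg.norm(a-b),(a+b)/2,np.degrees(np.arctan2(*(a-b)[[1,0]])))
print("tri tab",tri((w,f(266,501)),(T,(85+203/4,180+196/4))))
s=manip.sense();R=s["tool_rot"];P=s["position"]
print("tab in tool from wrist:",R.T@(atz(w,f(266,501),107)-P))
E
```

```text
tab corners [array([412.7, 330.2]), array([398.9, 344.4]), array([406.6, 352.2]), array([420.5, 337.9])] [409.7 341.1 107. ]
front edge [435.7 301.5  78. ] [372.1 370.2  78. ] 93.64174502987 [403.9 335.9  78. ] -47.22166967227835
tri tab (array([409.1, 337.6, 110.5]), [np.float64(2.5204836648997597), np.float64(2.520483664899913)])
tab in tool from wrist: [-15.6   8.4  94.8]
```

Call:
move_arm(
  commands=[0.085, -0.0156, 0.0084, 0.03, 0, 0, 0, 0.085, 0, 0, 0.045, 0, 0, 0, 0.085, 0, 0, 0.04, 0, 0, 0, 0.085, 0, 0, 0.009, 0, 0, 0, 0.01, 0, 0, 0, 0, 0, 0, 0.01, 0, 0, 0, 0, 0, 0, 0.01, 0, 0, 0, 0, 0, 0, 0.01, 0, 0, 0, 0, 0, 0],
)

```text
t: 35.95
position: [410.6, 341.3, 79.3]
tool_rot: [[-0.716, -0.698, 0.003], [-0.698, 0.716, -0.001], [-0.002, -0.003, -1.0]]
wrist_force: [3.2, -4.1, 3.2]
gripper_width: 18.5
gripper_force: 59.1
```

```bash
python3 - <<'E'
from h import *
np.set_printoptions(precision=1,suppress=True)
s=manip.sense();print(s["position"],s["gripper_width"],s["gripper_force"],s["wrist_force"])
r0=np.hypot(98,67);p0=np.arctan2(67,-98)
th=np.r_[0,0.03,np.arange(0.08,1.53,.08)]
if th[-1]<1.52: th=np.r_[th,1.52]
U=r0*np.cos(p0-th);Z=r0*np.sin(p0-th)
for i,(a,b) in enumerate(zip(np.diff(U),np.diff(Z))): print(f"0.01,{-a/1000:.4f},0,{-b/1000:.4f},0,0,0,",end="\n" if (i+1)%8 else "\n--\n")
E
```

```text
[410.6 341.3  79.3] 18.544969626526935 59.149010181427 [ 3.2 -4.1  3.2]
0.01,-0.0021,0,-0.0029,0,0,0,
0.01,-0.0036,0,-0.0047,0,0,0,
0.01,-0.0063,0,-0.0071,0,0,0,
0.01,-0.0068,0,-0.0066,0,0,0,
0.01,-0.0073,0,-0.0061,0,0,0,
0.01,-0.0078,0,-0.0054,0,0,0,
0.01,-0.0082,0,-0.0048,0,0,0,
0.01,-0.0085,0,-0.0041,0,0,0,
--
0.01,-0.0088,0,-0.0034,0,0,0,
0.01,-0.0091,0,-0.0027,0,0,0,
0.01,-0.0093,0,-0.0020,0,0,0,
0.01,-0.0094,0,-0.0012,0,0,0,
0.01,-0.0095,0,-0.0005,0,0,0,
0.01,-0.0095,0,0.0003,0,0,0,
0.01,-0.0094,0,0.0010,0,0,0,
0.01,-0.0093,0,0.0018,0,0,0,
--
0.01,-0.0092,0,0.0025,0,0,0,
0.01,-0.0089,0,0.0032,0,0,0,
0.01,-0.0086,0,0.0039,0,0,0,
0.01,-0.0083,0,0.0046,0,0,0,
```

Call:
move_arm(
  commands=[0.01, -0.0021, 0, -0.0029, 0, 0, 0, 0.01, -0.0036, 0, -0.0047, 0, 0, 0, 0.01, -0.0063, 0, -0.0071, 0, 0, 0, 0.01, -0.0068, 0, -0.0066, 0, 0, 0, 0.01, -0.0073, 0, -0.0061, 0, 0, 0, 0.01, -0.0078, 0, -0.0054, 0, 0, 0, 0.01, -0.0082, 0, -0.0048, 0, 0, 0, 0.01, -0.0085, 0, -0.0041, 0, 0, 0],
)

```text
t: 36.95
position: [445.5, 373.7, 116.7]
tool_rot: [[-0.718, -0.697, -0.003], [-0.696, 0.718, -0.009], [0.008, -0.004, -1.0]]
wrist_force: [6.9, -8.5, -9.7]
gripper_width: 18.4
gripper_force: 58.8
```

Call:
move_arm(
  commands=[0.01, -0.0088, -0.0005, -0.0034, 0, 0, 0, 0.01, -0.0091, -0.0005, -0.0027, 0, 0, 0, 0.01, -0.0093, 0, -0.002, 0, 0, 0, 0.01, -0.0094, 0, -0.0012, 0, 0, 0, 0.01, -0.0095, 0, -0.0005, 0, 0, 0, 0.01, -0.0095, 0, 0.0003, 0, 0, 0, 0.01, -0.0094, 0, 0.001, 0, 0, 0, 0.01, -0.0093, 0, 0.0018, 0, 0, 0],
)

```text
t: 37.95
position: [500.8, 424.7, 126.0]
tool_rot: [[-0.718, -0.696, 0.0], [-0.696, 0.718, -0.007], [0.005, -0.005, -1.0]]
wrist_force: [4.4, -12.1, 0.9]
gripper_width: 17.9
gripper_force: 58.5
```

Call:
move_arm(
  commands=[0.01, -0.0092, -0.0005, 0.0025, 0, 0, 0, 0.01, -0.0089, -0.0005, 0.0032, 0, 0, 0, 0.01, -0.0086, 0, 0.0039, 0, 0, 0, 0.01, -0.0083, 0, 0.0046, 0, 0, 0, 0.01, 0, 0, 0, 0, 0, 0, 0.01, 0, 0, 0, 0, 0, 0, 0.01, 0, 0, 0, 0, 0, 0, 0.01, 0, 0, 0, 0, 0, 0],
)

```text
t: 38.95
position: [527.9, 449.7, 114.1]
tool_rot: [[-0.717, -0.697, 0.005], [-0.697, 0.717, -0.003], [-0.001, -0.005, -1.0]]
wrist_force: [8.3, -7.1, 2.9]
gripper_width: 17.6
gripper_force: 58.5
```

Call:
move_arm(
  commands=[0.085, 0, 0, 0, 0, 0, 0, 0.085, 0, 0, 0, 0, 0, 0, 0.085, 0, 0, 0, 0, 0, 0, 0.085, 0, 0, -0.03, 0, 0, 0, 0.085, 0, 0, -0.04, 0, 0, 0, 0.085, 0.045, 0.018, 0, 0, 0, 0, 0.0, 0.045, 0.018, 0, 0, 0, 0, 0.0, 0.044, 0.018, 0, 0, 0, 0],
)

```text
t: 39.95
position: [389.9, 396.9, 181.7]
tool_rot: [[-0.716, -0.698, -0.0], [-0.698, 0.716, 0.0], [-0.0, 0.0, -1.0]]
wrist_force: [-0.6, 0.8, 0.8]
gripper_width: 51.3
gripper_force: 0.0
```

```bash
python3 - <<'E'
from h import *
np.set_printoptions(precision=1,suppress=True)
s=manip.sense();print(s["position"],s["gripper_width"],s["wrist_force"],s["t"])
w=snap("wrist");t=snap("top");sd=snap("side");pickle.dump((w,t,sd),open("w9.pkl","wb"))
im=np.zeros((600,800,3),np.uint8)
im[:,:500]=crop(w,130,60,300,360,500/300)
im[:300,500:]=crop(t,60,150,150,150,2)
im[300:,500:]=crop(sd,215,120,100,100,3)
cv2.imwrite("pics/m9.png",im)
E
```

```text
[389.9 396.9 181.7] 51.27899304264458 [-0.6  0.8  0.8] 39.95
```

View pics/m9.png

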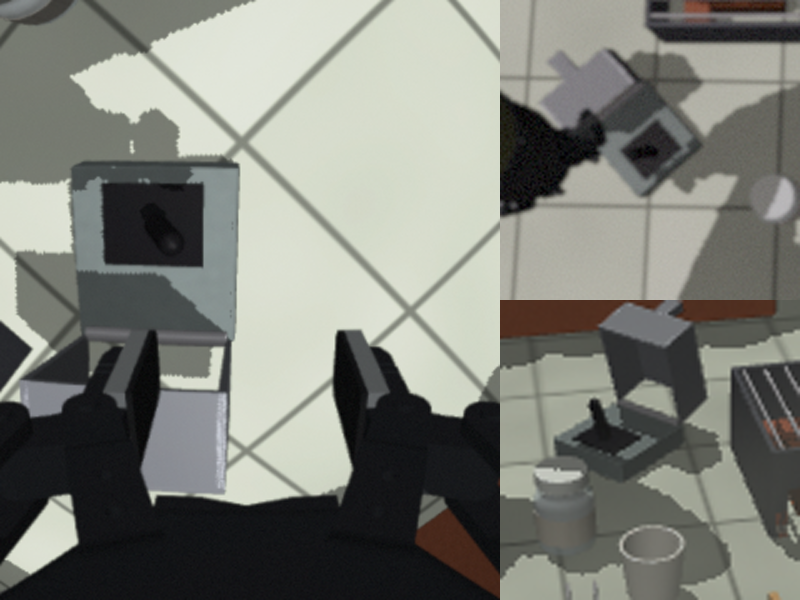

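The cover is open. In the wrist crop the toggle tip is at about (170,240), leaning to the right (+y of the box), and the switch plate's near edge runs (72,165)–(238,162).

```bash
python3 - <<'E'
from h import *
np.set_printoptions(precision=1,suppress=True)
w,t,sd=pickle.load(open("w9.pkl","rb"))
f=lambda u,v:(130+u*.6,60+v*.6)
s=manip.sense();R=s["tool_rot"];P=s["position"]
X=atz(w,f(170,240),60);print("tip",X,"tool",R.T@(X-P))
for q in [(72,166),(238,162),(236,338),(84,330)]: X=atz(w,f(*q),25);print("base",X,"tool",R.T@(X-P))
u=np.array([.716,.698]);v=np.array([-.698,.716])
print("pred tip",np.array([443.1,373.2])-20*u+19.6*v, "tri",tri((w,f(170,240)),(sd,(215+(595-500)/3,120+(402-300)/3))))
E
```

```text
tip [418.1 369.5  60. ] tool [ -0.5 -39.7 122.8]
base [436.2 300.   25. ] tool [  35.3 -102.1  157.7]
base [367.6 369.5  25. ] tool [ 35.6  -4.4 157.8]
base [447.3 444.9  25. ] tool [-74.1  -6.3 158. ]
base [512.8 372.1  25. ] tool [ -69.9 -104.2  157.9]
pred tip [415.1 373.3] tri (array([419.4, 369.5,  61.8]), [np.float64(1.71347400637827), np.float64(1.713474006378149)])
```

Call:
move_arm(
  commands=[0.0, 0, 0, 0, 0, 0, 0, 0.0, 0, 0, 0.03, 0, 0, 0, 0.0, 0, 0, 0.05, 0, 0, 0, 0.0, 0, 0, 0.045, 0, 0, 0, 0.0, 0, 0, 0.018, 0, 0, 0, 0.0, 0, 0, 0, 0, 0, 0, 0.0, 0, -0.005, 0, 0, 0, 0, 0.0, 0, -0.005, 0, 0, 0, 0],
)

```text
t: 41.1
position: [399.3, 390.9, 40.8]
tool_rot: [[-0.716, -0.698, 0.002], [-0.698, 0.716, 0.003], [-0.003, 0.001, -1.0]]
wrist_force: [0.6, -0.3, 0.0]
gripper_width: 0.1
gripper_force: 0.0
```

Call:
move_arm(
  commands=[0.0, 0, -0.005, 0, 0, 0, 0, 0.0, 0, -0.005, 0, 0, 0, 0, 0.0, 0, -0.005, 0, 0, 0, 0, 0.0, 0, -0.005, 0, 0, 0, 0, 0.0, 0, -0.004, 0, 0, 0, 0, 0.0, 0, -0.002, 0, 0, 0, 0, 0.0, 0, 0, 0, 0, 0, 0, 0.0, 0, 0, 0, 0, 0, 0],
)

```text
t: 42.1
position: [416.4, 371.2, 38.5]
tool_rot: [[-0.716, -0.698, -0.0], [-0.698, 0.716, -0.001], [0.001, -0.0, -1.0]]
wrist_force: [0.2, 0.0, -0.3]
gripper_width: 0.4
gripper_force: 0.0
```

Call:
move_arm(
  commands=[0.0, 0, -0.002, 0, 0, 0, 0, 0.0, 0, -0.002, 0, 0, 0, 0, 0.0, 0, -0.002, 0, 0, 0, 0, 0.0, 0, -0.001, 0, 0, 0, 0, 0.0, 0, 0, 0, 0, 0, 0, 0.0, 0, 0, 0, 0, 0, 0, 0.0, 0, 0, 0, 0, 0, 0, 0.0, 0, 0, 0, 0, 0, 0],
)

```text
t: 43.1
position: [421.4, 366.5, 38.8]
tool_rot: [[-0.716, -0.698, 0.0], [-0.698, 0.716, -0.0], [-0.0, -0.0, -1.0]]
wrist_force: [-0.5, 0.1, 0.1]
gripper_width: 0.1
gripper_force: 0.1
```

```bash
python3 - <<'E'
from h import *
np.set_printoptions(precision=2,suppress=True)
s=manip.sense();R=s["tool_rot"];P=s["position"];print(P,s["wrist_force"],R.T@s["wrist_force"])
w=snap("wrist");sd=snap("side");t=snap("top");pickle.dump((w,t,sd),open("w10.pkl","wb"))
for c,n in((w,"w"),(sd,"s")):
  for a in(-.45,0,.45):
    O=np.array([443.1,373.2]);u=np.array([.716,.698]);v=np.array([-.698,.716])
    q=O-20*u+45*np.sin(a)*v; print(n,a,proj(c,[*q,20+45*np.cos(a)]))
# dark pixels in side image around the toggle
g=sd["image"][140:180,225:275].max(2); print("\n".join("".join("#" if x<45 else "+" if x<80 else "." for x in r) for r in g))
E
```

```text
[421.45 366.51  38.83] [-0.49  0.11  0.07] [ 0.28  0.42 -0.07]
w -0.45 [211.98 286.84]
w 0 [253.77 292.82]
w 0.45 [297.59 287.76]
s -0.45 [253.99 157.32]
s 0 [249.3  154.51]
s 0.45 [244.82 154.15]
+.........##+.+##############+########++++++++++++
..........####.######################+++++++++++++
...........#########################++++++++++++++
...........#########################++++++++++++++
............#######################+++++++++++++++
.............#####################++++++++++++++++
.............+.+#################+++++..++++++++++
.................###############++++......++++++++
.................##############++++..........+++++
..................###########+++++.............+++
..................++######+..++++...............++
..................++++####+..+++................++
..................++++####+..++.................++
..................#+++####+.....................++
..................++++#####......................+
..................++#++#######++.................+
...................+#++#######+++++..............+
....................#.+#######++++++
[... 436 characters left out ...]
.######################+.....++++++++
........+++..++++#################+.......++++++++
.........+++++.++++###############+++....+++++++++
.........+++++++....++##########++++++++++++++++++
.........+++++++++..++++######++++++++++++++++++..
.........++++++++++++.+++++##+++++++++++++++++....
.................++++++++++++++++++++++++++++.....
..................+++++++++++++++++++++++++.......
...................+++++++++++++++++++++++........
....................++++++++++++++++++++..........
....................+++++++++++++++++++...........
......................+++++++++++++++.............
.......................++++++++++++...............
..................+......+++++++++................
```

Call:
move_arm(
  commands=[0.0, 0, -0.002, 0, 0, 0, 0, 0.0, 0, -0.001, 0, 0, 0, 0, 0.0, 0, -0.001, 0, 0, 0, 0, 0.0, 0, -0.001, 0, 0, 0, 0, 0.0, 0, 0, 0, 0, 0, 0, 0.0, 0, 0, 0, 0, 0, 0, 0.0, 0, 0, 0, 0, 0, 0, 0.0, 0, 0, 0, 0, 0, 0],
)

```text
t: 44.25
position: [424.9, 362.9, 38.9]
tool_rot: [[-0.716, -0.698, 0.0], [-0.698, 0.716, -0.0], [-0.0, -0.0, -1.0]]
wrist_force: [0.0, -0.7, -0.2]
gripper_width: -0.3
gripper_force: 0.1
```

Call:
move_arm(
  commands=[0.0, 0, -0.001, 0, 0, 0, 0, 0.0, 0, -0.001, 0, 0, 0, 0, 0.0, 0, -0.001, 0, 0, 0, 0, 0.0, 0, 0, 0, 0, 0, 0, 0.0, 0, 0, 0, 0, 0, 0, 0.0, 0, 0, 0, 0, 0, 0, 0.0, 0, 0, 0, 0, 0, 0, 0.0, 0, 0, 0, 0, 0, 0],
)

```text
t: 45.25
position: [427.0, 360.7, 38.8]
tool_rot: [[-0.716, -0.698, 0.0], [-0.698, 0.716, -0.0], [0.0, -0.0, -1.0]]
wrist_force: [-0.1, 1.2, 0.1]
gripper_width: -0.0
gripper_force: 0.2
```

Call:
move_arm(
  commands=[0.0, 0, -0.001, 0, 0, 0, 0, 0.0, 0, -0.001, 0, 0, 0, 0, 0.0, 0, -0.001, 0, 0, 0, 0, 0.0, 0, 0, 0, 0, 0, 0, 0.0, 0, 0, 0, 0, 0, 0, 0.0, 0, 0, 0, 0, 0, 0, 0.0, 0, 0, 0, 0, 0, 0, 0.0, 0, 0, 0, 0, 0, 0],
)

```text
t: 46.25
position: [427.7, 360.2, 38.7]
tool_rot: [[-0.715, -0.699, -0.002], [-0.699, 0.715, 0.003], [-0.0, 0.003, -1.0]]
wrist_force: [-8.0, 5.5, 0.9]
gripper_width: -0.1
gripper_force: 4.4
```

```bash
python3 - <<'E'
from h import *
np.set_printoptions(precision=2,suppress=True)
s=manip.sense();R=s["tool_rot"];P=s["position"];print(P,R.T@s["wrist_force"],s["wrist_torque"])
sd=snap("side")
g=sd["image"][148:172,235:270].max(2); print("\n".join("".join("#" if x<45 else "+" if x<80 else "." for x in r) for r in g))
E
```

```text
[427.69 360.19  38.67] [ 1.89  9.51 -0.91] [ 1.86  2.57 -0.01]
.........###############+..........
.........##############+...........
.........+#+#########++............
..........++#+######++.............
..........#+++#####++..............
..........++#+#####................
..........++#++####................
..........++#.+####+++.............
..........++#.+######++++..........
...........+#.+#######++++++.......
...........+#.+#######++++++++.....
............+.+#######+++++++++++..
............+.+++####++++++++++++++
...........++#++#####++++++++++++++
..........+#########+++++++++++++++
........+#############+.+++++++++++
......+#################+..++++++++
.....+####################+...+++++
....######################+.....+++
+.....+#################+.......+++
+++..++++##############+.......++++
++++++...+++##########+++++++++++++
++++++++....++######+++++++++++++++
+++++++++++.+++++##++++++++++++++++
```

Call:
move_arm(
  commands=[0.0, 0, 0.01, 0, 0, 0, 0, 0.0, 0, 0, -0.05, 0, 0, 0, 0.0, 0, 0, -0.055, 0, 0, 0, 0.085, 0, 0, -0.039, 0, 0, 0, 0.085, -0.034, -0.004, 0, 0, 0, 0, 0.085, -0.034, -0.004, 0, 0, 0, 0, 0.085, -0.034, -0.004, 0, 0, 0, 0, 0.085, -0.032, -0.004, 0, 0, 0, 0],
)

```text
t: 47.3
position: [530.2, 448.2, 182.6]
tool_rot: [[-0.716, -0.698, 0.001], [-0.698, 0.716, -0.001], [0.0, -0.001, -1.0]]
wrist_force: [0.1, 0.3, 0.5]
gripper_width: 84.7
gripper_force: 0.0
```

```bash
python3 - <<'E'
from h import *
np.set_printoptions(precision=2,suppress=True)
s=manip.sense();R=s["tool_rot"];P=s["position"];print(P,s["gripper_width"],s["t"],"shift tool",R.T@(np.array([527.9,449.7,114.1])-P))
r0=np.hypot(98,67);p0=np.arctan2(67,-98)
th=np.r_[1.52:0.1:-.08]
th=np.r_[th,0.04,0,-0.02]
U=r0*np.cos(p0-th);Z=r0*np.sin(p0-th)
for i,(a,b) in enumerate(zip(np.diff(U),np.diff(Z))): print(f"0.01,{-a/1000:.4f},0,{-b/1000:.4f},0,0,0,",end="\n" if (i+1)%8 else "\n--\n")
E
```

```text
[530.24 448.25 182.57] 84.66418408328957 47.3 shift tool [ 0.63  2.76 68.46]
0.01,0.0083,0,-0.0046,0,0,0,
0.01,0.0086,0,-0.0039,0,0,0,
0.01,0.0089,0,-0.0032,0,0,0,
0.01,0.0092,0,-0.0025,0,0,0,
0.01,0.0093,0,-0.0018,0,0,0,
0.01,0.0094,0,-0.0010,0,0,0,
0.01,0.0095,0,-0.0003,0,0,0,
0.01,0.0095,0,0.0005,0,0,0,
--
0.01,0.0094,0,0.0012,0,0,0,
0.01,0.0093,0,0.0020,0,0,0,
0.01,0.0091,0,0.0027,0,0,0,
0.01,0.0088,0,0.0034,0,0,0,
0.01,0.0085,0,0.0041,0,0,0,
0.01,0.0082,0,0.0048,0,0,0,
0.01,0.0078,0,0.0054,0,0,0,
0.01,0.0073,0,0.0061,0,0,0,
--
0.01,0.0068,0,0.0066,0,0,0,
0.01,0.0092,0,0.0109,0,0,0,
0.01,0.0028,0,0.0039,0,0,0,
0.01,0.0013,0,0.0020,0,0,0,
```

Call:
move_arm(
  commands=[0.085, 0.0006, 0.0005, 0.025, 0, 0, 0, 0.085, 0, 0, 0.03, 0, 0, 0, 0.085, 0, 0, 0.0135, 0, 0, 0, 0.01, 0, 0, 0, 0, 0, 0, 0.01, 0, 0, 0, 0, 0, 0, 0.01, 0, 0, 0, 0, 0, 0, 0.01, 0, 0, 0, 0, 0, 0, 0.01, 0, 0, 0, 0, 0, 0],
)

```text
t: 48.3
position: [528.1, 449.5, 115.7]
tool_rot: [[-0.715, -0.699, 0.001], [-0.699, 0.715, 0.003], [-0.003, 0.002, -1.0]]
wrist_force: [-3.1, 4.6, 2.6]
gripper_width: 17.7
gripper_force: 58.4
```

Call:
move_arm(
  commands=[0.01, 0.0083, 0, -0.0046, 0, 0, 0, 0.01, 0.0086, 0, -0.0039, 0, 0, 0, 0.01, 0.0089, 0, -0.0032, 0, 0, 0, 0.01, 0.0092, 0, -0.0025, 0, 0, 0, 0.01, 0.0093, 0, -0.0018, 0, 0, 0, 0.01, 0.0094, 0, -0.001, 0, 0, 0, 0.01, 0.0095, 0, -0.0003, 0, 0, 0, 0.01, 0.0095, 0, 0.0005, 0, 0, 0],
)

```text
t: 49.3
position: [475.1, 400.3, 130.8]
tool_rot: [[-0.715, -0.699, -0.001], [-0.699, 0.715, 0.006], [-0.004, 0.005, -1.0]]
wrist_force: [-2.8, 12.5, -5.5]
gripper_width: 17.5
gripper_force: 82.6
```

Call:
move_arm(
  commands=[0.01, 0.0094, 0.0005, 0.0012, 0, 0, 0, 0.01, 0.0093, 0, 0.002, 0, 0, 0, 0.01, 0.0091, 0, 0.0027, 0, 0, 0, 0.01, 0.0088, 0, 0.0034, 0, 0, 0, 0.01, 0.0085, 0, 0.0041, 0, 0, 0, 0.01, 0.0082, 0, 0.0048, 0, 0, 0, 0.01, 0.0078, 0, 0.0054, 0, 0, 0, 0.01, 0.0073, 0, 0.0061, 0, 0, 0],
)

```text
t: 50.3
position: [426.4, 354.8, 107.5]
tool_rot: [[-0.714, -0.7, 0.004], [-0.7, 0.714, 0.013], [-0.012, 0.006, -1.0]]
wrist_force: [-20.8, 7.9, 23.5]
gripper_width: 17.1
gripper_force: 91.0
```

Call:
move_arm(
  commands=[0.01, 0.0068, 0, 0.0066, 0, 0, 0, 0.01, 0.0046, 0, 0.0055, 0, 0, 0, 0.01, 0.0046, 0, 0.0054, 0, 0, 0, 0.01, 0.0028, 0, 0.0039, 0, 0, 0, 0.01, 0.001, 0, 0.002, 0, 0, 0, 0.01, 0, 0, 0, 0, 0, 0, 0.01, 0, 0, 0, 0, 0, 0, 0.01, 0, 0, 0, 0, 0, 0],
)

```text
t: 51.3
position: [409.4, 339.0, 83.3]
tool_rot: [[-0.714, -0.701, -0.003], [-0.701, 0.714, 0.007], [-0.002, 0.007, -1.0]]
wrist_force: [-35.8, -0.4, 29.1]
gripper_width: 17.8
gripper_force: 101.6
```

Call:
move_arm(
  commands=[0.01, -0.002, 0, 0, 0, 0, 0, 0.085, 0, 0, 0, 0, 0, 0, 0.085, 0, 0, 0, 0, 0, 0, 0.085, 0, 0, 0, 0, 0, 0, 0.085, 0, 0, -0.03, 0, 0, 0, 0.085, 0.006, -0.008, -0.05, 0, 0, 0, 0.085, 0.007, 0, -0.04, 0, 0, 0, 0.085, 0, 0, 0, 0, 0, 0],
)

```text
t: 52.3
position: [412.0, 322.8, 201.9]
tool_rot: [[-0.717, -0.697, 0.005], [-0.697, 0.717, 0.004], [-0.006, -0.0, -1.0]]
wrist_force: [-0.0, 0.8, -0.7]
gripper_width: 84.9
gripper_force: 0.0
```

```bash
python3 - <<'E'
from h import *
np.set_printoptions(precision=2,suppress=True)
s=manip.sense();print(s["position"],s["wrist_force"],s["t"])
w=snap("wrist");t=snap("top");sd=snap("side");pickle.dump((w,t,sd),open("w11.pkl","wb"))
# compare with shut image w8: side view difference near box, and predicted tab top location for angles
S0=pickle.load(open("w8.pkl","rb"))[2];S00=pickle.load(open("cams0.pkl","rb"))["side"]
u=np.array([.716,.698]);v=np.array([-.698,.716]);H=np.array([443.1,373.2])+52*u
for th in (0,.05,.1,.2):
    for by,tag in ((-48,"cR"),(48,"cN")):
        bx,bz=-106,52; c,s_=np.cos(th),np.sin(th)
        X=[*(H+(bx*c+bz*s_)*u+by*v),26+bz*c-bx*s_]; print(th,tag,proj(w,X),proj(sd,X))
for im,n in ((S00["image"],"before"),(sd["image"],"now")):
    g=im[128:185,225:280].max(2); print(n);print("\n".join("".join("#" if x<55 else "+" if x<75 else "-" if x<110 else "." for x in r) for r in g[::2]))
g=w["image"][150:290:4,160:400:3].max(2);print("\n".join("".join("#" if x<55 else "+" if x<90 else "-" if x<150 else "." for x in r) for r in g))
E
```

```text
[411.97 322.84 201.94] [-0.02  0.78 -0.69] 52.3
0 cR [238.82 205.06] [253.92 159.03]
0 cN [347.29 205.07] [231.12 151.08]
0.05 cR [238.26 209.78] [254.38 157.21]
0.05 cN [348.31 209.74] [231.55 149.32]
0.1 cR [237.71 214.88] [254.89 155.41]
0.1 cN [349.3  214.78] [232.03 147.58]
0.2 cR [236.69 226.16] [256.08 151.83]
0.2 cN [351.14 225.91] [233.15 144.12]
before
------------------------------------++++++++++++-------
------------++++++++++++--------++++++++++-------------
+----------++++++-----------------------++-------------
+----------------------------------------+-------------
+----------------------------------------++------------
++---......----------..........-----------+--------....
--.....................................................
.........................--------......................
.....................-----------------.................
.................----------------------------..........
..............--++++##---------------------------+.....
...........-----++++##+---------------------.-###+.....
.......---.-----+++++#+-------------------+######+.....
.......
[... 4651 characters left out ...]
---------------------------------...................
####+................-++-------------------------------------...................
######-..............---+------------------------------------...................
###+++##.................-+----------------------------------..........-----....
##++++###-................-----------------------------------.........-###+++...
#++++######.............--.----------------------------------.........+###++++..
++++#########..........-...---------------------------------..........#####++++#
+++###########-.......-....---------------------------------..........######++++
++##############....-......---------------------------------..........#######+++
```

Side view: the cover stands about 0.05 rad open, with a dark gap line showing. I'll press it down with closed fingertips beside the tab.

Call:
move_arm(
  commands=[0.0, -0.009, 0.021, 0, 0, 0, 0, 0.0, -0.0085, 0.021, 0, 0, 0, 0, 0.0, 0, 0, 0.03, 0, 0, 0, 0.0, 0, 0, 0.04, 0, 0, 0, 0.0, 0, 0, 0.035, 0, 0, 0, 0.0, 0, 0, 0.007, 0, 0, 0, 0.0, 0, 0, 0.003, 0, 0, 0, 0.0, 0, 0, 0, 0, 0, 0],
)

```text
t: 53.45
position: [394.1, 365.6, 84.5]
tool_rot: [[-0.716, -0.698, 0.001], [-0.698, 0.716, 0.001], [-0.002, 0.0, -1.0]]
wrist_force: [-0.0, 0.6, 0.6]
gripper_width: 0.1
gripper_force: 0.0
```

Call:
move_arm(
  commands=[0.0, 0, 0, 0.0015, 0, 0, 0, 0.0, 0, 0, 0.0015, 0, 0, 0, 0.0, 0, 0, 0.0015, 0, 0, 0, 0.0, 0, 0, 0.0015, 0, 0, 0, 0.0, 0, 0, 0.001, 0, 0, 0, 0.0, 0, 0, 0.001, 0, 0, 0, 0.0, 0, 0, 0, 0, 0, 0, 0.0, 0, 0, 0, 0, 0, 0],
)

```text
t: 54.45
position: [393.8, 364.7, 74.9]
tool_rot: [[-0.716, -0.698, 0.0], [-0.698, 0.716, -0.0], [-0.0, -0.0, -1.0]]
wrist_force: [0.2, 0.2, 0.6]
gripper_width: 0.3
gripper_force: 0.2
```

Call:
move_arm(
  commands=[0.0, 0, 0, 0.001, 0, 0, 0, 0.0, 0, 0, 0.001, 0, 0, 0, 0.0, 0, 0, 0.001, 0, 0, 0, 0.0, 0, 0, 0.001, 0, 0, 0, 0.0, 0, 0, 0, 0, 0, 0, 0.0, 0, 0, 0, 0, 0, 0, 0.0, 0, 0, 0, 0, 0, 0, 0.0, 0, 0, 0, 0, 0, 0],
)

```text
t: 55.45
position: [393.8, 364.7, 70.9]
tool_rot: [[-0.716, -0.698, 0.0], [-0.698, 0.716, -0.0], [0.0, -0.0, -1.0]]
wrist_force: [-0.7, 0.2, -0.3]
gripper_width: 0.3
gripper_force: 0.0
```

Call:
move_arm(
  commands=[0.0, 0, 0, 0.001, 0, 0, 0, 0.0, 0, 0, 0.001, 0, 0, 0, 0.0, 0, 0, 0.001, 0, 0, 0, 0.0, 0, 0, 0, 0, 0, 0, 0.0, 0, 0, 0, 0, 0, 0, 0.0, 0, 0, 0, 0, 0, 0, 0.0, 0, 0, 0, 0, 0, 0, 0.0, 0, 0, 0, 0, 0, 0],
)

```text
t: 56.45
position: [393.9, 364.8, 70.3]
tool_rot: [[-0.716, -0.699, 0.001], [-0.699, 0.716, 0.0], [-0.001, -0.0, -1.0]]
wrist_force: [-6.0, -4.3, 11.9]
gripper_width: 0.2
gripper_force: 6.0
```

Call:
move_arm(
  commands=[0.0, 0, 0, -0.004, 0, 0, 0, 0.0, 0, 0, -0.03, 0, 0, 0, 0.0, 0, 0, -0.05, 0, 0, 0, 0.0, 0, 0, -0.05, 0, 0, 0, 0.0, 0, 0, 0, 0, 0, 0, 0.0, 0, 0, 0, 0, 0, 0, 0.0, 0, 0, 0, 0, 0, 0, 0.0, 0, 0, 0, 0, 0, 0],
)

```text
t: 57.45
position: [393.6, 364.4, 200.9]
tool_rot: [[-0.716, -0.698, -0.001], [-0.698, 0.716, -0.002], [0.002, -0.001, -1.0]]
wrist_force: [-0.8, 0.1, 0.1]
gripper_width: 0.2
gripper_force: 0.0
```

```bash
python3 - <<'E'
from h import *
np.set_printoptions(precision=2,suppress=True)
s=manip.sense();print(s["position"],s["wrist_force"],s["t"])
t=snap("top");sd=snap("side");pickle.dump((t,sd),open("w12.pkl","wb"))
A=pickle.load(open("cams0.pkl","rb"))["side"];B=pickle.load(open("w11.pkl","rb"))[2]
reg=lambda c:cv2.cvtColor(c["image"][135:188,228:278],cv2.COLOR_BGR2GRAY).astype(float)
for n,c in (("released",B),("now",sd)): print(n,"absdiff vs start",np.abs(reg(c)-reg(A)).mean())
# sub-pixel shift of the cover's lower edge strip: best vertical offset of the cover patch
for n,c in (("released",B),("now",sd)):
    tm=A["image"][148:166,232:274]; r=cv2.matchTemplate(c["image"][140:174,226:280],tm,cv2.TM_CCOEFF_NORMED); print(n,cv2.minMaxLoc(r)[1::2], "expect (6,8)")
g=sd["image"][128:185,225:280].max(2);print("\n".join("".join("#" if x<55 else "+" if x<75 else "-" if x<110 else "." for x in r) for r in g[::2]))
print("calib drift",np.abs(np.array(A["R"])-sd["R"]).max(),A["t"]-np.array(sd["t"]))
# other items: top-view diff for cup/fork/jar
T0=pickle.load(open("cams0.pkl","rb"))["top"]["image"];D=np.abs(T0.astype(int)-t["image"]).max(2)
for n,(x0,x1,y0,y1) in dict(cup=(228,258,203,232),fork=(230,308,238,256),jar=(183,212,235,262),brush=(238,315,85,110),scoop=(335,405,88,118)).items(): print(n,D[y0:y1,x0:x1].mean().round(1))
E
```

```text
[393.57 364.43 200.86] [-0.8   0.12  0.12] 57.45
released absdiff vs start 8.667169811320754
now absdiff vs start 6.779622641509434
released (0.9222320914268494, (6, 6)) expect (6,8)
now (0.9996411204338074, (6, 8)) expect (6,8)
-------------------------------------+++++++++++-------
------------+++++++++-++----------++++++++-------------
+-----------++++------------------------++-------------
+----------------------------------------+-------------
+-----------------------------------------+------------
++---......----------..........-----------+--------....
--.....................................................
..........................------.......................
.......................--------------..................
...................------------------------.-..........
...............-+++++#---------------------------+.....
............----++++##+---------------------.-###+.....
.......---.-..--+++++#+------------------.+######+.....
.......-++++++-.-++++##----------------##########+.....
........+++++++++++++#+++-.------..+#############+-....
........+++++++++++++++++-.....-+################+-....
........++++++++++++++++++++++###################+-....
........+++++++++++++++++++++###################+++....
........-+++++++++++++++++++++###############+++##+....
........-+++++++++++++++++++++############++######+-...
........-+++++++++++++++++++++########+++########++-...
........-+++++++++++++++++++++#####+++#######+++-----..
.........-------++++++++++++++##+++######+#++----------
...----------------+++++++++++++#######+++-----------..
..-----------------++++++++++++#+++++++-----------.....
..---------------------++++++++++++------------........
..--...----...------..-------+++------------...........
...--.....---------.......---------------..............
.....-...-----------------------------.................
calib drift 0.0 [0. 0. 0.]
cup 25.1
fork 7.6
jar 43.1
brush 7.3
scoop 7.1
```

```bash
python3 - <<'E'
from h import *
A=pickle.load(open("cams0.pkl","rb"))["side"]["image"];t,sd=pickle.load(open("w12.pkl","rb"))
for n,(x0,x1,y0,y1) in dict(jar=(224,250,172,206),cup=(253,279,194,226),fork=(236,252,212,258)).items():
    r=cv2.matchTemplate(sd["image"][y0-8:y1+8,x0-8:x1+8],A[y0:y1,x0:x1],cv2.TM_CCOEFF_NORMED); print(n,cv2.minMaxLoc(r)[1::2])
print(manip.finish_job())
E
```

```text
jar (0.5069097280502319, (8, 8))
cup (0.41988831758499146, (8, 8))
fork (0.900790810585022, (8, 8))
the job is handed in; nothing more can be done
None
```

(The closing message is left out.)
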